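Pack the compact cases into the dressing-table organiser and close its end stop

ROBOT

A 6-joint arm with a two-finger parallel gripper is mounted at the origin on the work surface. World frame = base frame: x ahead of the robot, y to its left, z up, the work surface at z = 0. Lengths are in m, angles in rad, forces in N, time in s.
With the tool pointing down it reaches from about 0.375 to 0.975 m from the base axis. Payload 3.8 kg.
Tool frame: the origin (TCP) lies at the very end of the fingers, on their centre line; the grasp point (between the pads) lies bot.grasp_offset behind it (bot.grasp_offset is the distance from the TCP to the grasp point, in m); y points along the fingers, x is the direction in which the jaws open and shut, and the axes are right-handed (so a half turn about y gives the same grasp; the last joint's range is limited). The gripper opens to 85 mm and grips with 20 to 120 N. Pads are 22 mm wide; open, the fingers measure 114 mm over their backs; the gripper's body (76 mm by 85 mm) begins 54 mm behind the grasp point. The pads swing forward as they close: fully open they stand 13 mm farther back than shut.
Start: joints at [-1.383, 0.264, 1.604, -0, 1.274, -0.037], TCP at [0.15, -0.658, 0.231] pointing down, gripper open.
Joint ranges: [-2.63, 2.63], [-0.94, 2.18], [0.31, 2.57], [-1.31, 4.45], [0, 2.66], [-2.55, 2.55]. Speed limits (rad/s): [2.57, 2.57, 3.14, 3.14, 3.14, 3.14].

INTERFACE

Orientations are given as a rotation vector (axis times angle).
In Python, from workcell import sensors, read_camera, job, bot gives the robot as it stands.
- The arm moves only by the tool arm_command, never from a script. Its argument "deltas" is a list of rows, each a list of 4 numbers: the shift along the tool's x, y, z in m, then the turn about the tool's y in rad. A call has 1 to 20 rows; each row shifts and turns the commanded pose from where the row before left it, along the tool's axes as they then stand; what a row does not reach is not made up. A row lasts 1/8 s, in which the tool goes at most 62.5 mm and 10.7 degrees, less where a joint would pass 70% of its speed; a pose out of reach is approached as far as the arm can. A call is refused whole if a number of a shift passes 0.0625 or a number of a turn 0.188, either way. A call with a gripper value outside its range is refused whole. "fingers" is the finger opening in m, from 0 to 0.0854, set as the call begins (left out, the last holds). The fingers move at their own pace and stop on an object; "newtons" is the grip in N (left out, the last holds). Time passes only in rows, so rows that do not move let the fingers close. It gives the time, the measured TCP pose, the force and the opening at its end, in the units of the state.
- sensors.read_state(): the state, without advancing time (a new reading comes with each control period).
- read_camera(name): name is "scene" or "top" or "wrist"; returns a dict with "color" (480x640x3 uint8, red, green, blue), "vfov" (degrees; the focal length in pixels is half the picture's height over the tangent of half this angle, whatever the lens; pixels are square), "cx", "cy" (the principal point, pixels), "R" (3x3) and "t" (3): a world point X has camera coordinates R X + t; the wrist camera has in their place "T_tool_cam" (4x4, takes a point from camera to tool coordinates, whose origin is the TCP and whose axes are the tool frame's). Camera axes: x right, y down, z forward; pixel columns grow to the right and rows downward; lengths in m; the calibration is good to about 2 mm. A picture is of the moment at which its call begins: read the wrist's pose just before it. There is no depth.
- job.finish_job(): hands the job in, once; it reports no verdict.
The state is a dict: "time": time; "q": joint angles; "joint_vel": joint speeds; "joint_torque": joint torques, N m; "tool_pos": TCP position; "tcp_rot": TCP orientation; "wrist_force": force on the tool from outside, world axes, zero at the start; "torque": the same for the moment, N m; "width": opening from 0.0 (shut) to 1.0 (fully open).
Only numpy, scipy, OpenCV 4.12 (cv2) and the standard library are available. Lean on these libraries where they do the work, as an engineer would, in place of code of your own. Each camera call takes 0.05 s, during which the arm holds its last target.

TASK

Tidy the two aluminium compact cases from the slanted stand into the wooden organiser: first stand the taller case upright on the organiser's floor next to its fixed end wall, then stand the shorter case upright between the taller one and the sliding end stop. Then slide the end stop towards the wall until both cases stand snug, face to face, with no gap left, and let go; leave the bangle roller, the attar vial and the drawer unit where they are.

Things in the scene. Friction and masses are not known exactly. Their poses are not given: they have to be found in the camera images.
- tall_case_centre (a point): Centre of the taller closed aluminium compact case, a flat box 20 mm thick (its x) by 104 mm wide (its y) by 105 mm high (its z, pointing to its top edge); 0.2 kg. At the start it leans in one bay of the stand (either one), its z axis 0.56 rad (32 degrees) from vertical.
- short_case_centre (a point): Centre of the shorter closed aluminium compact case, 20 mm thick (x) by 104 mm wide (y) by 80 mm high (z, to its top edge); 0.16 kg. At the start it leans in the other bay of the stand at the same slant.
- stand: Fixed wooden stand, origin at table level; y runs along its two bays, centred at y = +61 and -61 mm. The cases stand on a ledge 35 mm up behind a 6 mm lip and lean back on slats, top towards the stand's +x (away from the robot), 0.56 rad from vertical. The slats reach 62 mm up the case's back at its sides only; the middle 76 mm is free for a finger. A case comes out along its own z axis.
- organiser: Fixed wooden tray, origin at table level under the inner face of its fixed end wall, mid-width; x points from the wall along the slide to the end stop, z up. Floor top at z = 6 mm, ends at x = 198 mm; wall from x = -12 to 0, top at z = 46 mm; side rails: inner faces at y = +63 and -63 mm, top at z = 18 mm. The cases stand across it, their 20 mm thickness along x.
- end_stop (a joint): Sliding end stop of the organiser: the value is the clear gap in m between the wall and the stop's face, 0.130 to 0.155 at the start, range 0 to 0.160. Slides with about 1.5 N of friction and stays where it is left. Both cases together are 40 mm thick.
- stop_back (a point): Middle of the back (side away from the wall) of the end stop's upright board, 40 mm above the table; axes as the organiser's. Board 12 mm thick, 120 mm wide, top 66 mm above the table; push it here towards -x. Two low feet, 12 mm wide, top 19 mm above the table, reach 22 mm further back at y = +45 and -45 mm.
- vial_centre (a point): Bystander: stoppered glass attar vial, 36 mm across, 74 mm high, upright; point at half height.
- bangle_roller: Bystander: brown wooden bangle roller, 90 by 200 mm and 104 mm high, origin at the centre of its underside, roll along y.
- drawer_unit: Bystander: fixed pink plastic drawer unit, 180 by 220 mm, 160 mm high, two drawers on its -x side, origin at the centre of its underside.
Things that resemble listed ones, but are neither listed nor needed, are in the scene too. Leave any green or yellow look-alike of the part that bears short_case_centre alone. What is shaped like the part that bears tall_case_centre but red is not meant.

How it is judged:
By the outcome, as a careful person would: the job done as asked, in the order asked, and still so for the second after the job is handed in, with the robot touching nothing.
It also fails if it takes over 69 s, if anything falls off the work surface, if the arm or the gripper's body presses on something with over 40 N, if the wrist force passes 120 N, or if a joint passes its speed limit or range.

## Working session

There is one attempt and no reset: what is moved stays moved. The work goes in short steps, Python scripts to look and compute and a tool call to move; the robot and the scene stay as the last step left them, time stands still between calls to the robot, and variables do not carry over. Pictures are saved under pics/ and viewed, and the job is handed in when it is done.

Besides the shell and the picture viewer there is one more tool, called after "Call:" as name(argument=value, ...), one argument or row to a line, values as JSON. arm_command: Moves the arm, as the interface text tells. Its arguments: {"type":"object","properties":{"deltas":{"type":"array"},"fingers":{"type":"number"},"newtons":{"type":"number"}},"required":["deltas"]}

```bash
ls; mkdir -p pics; cat > h.py <<'E'
import numpy as np, cv2
from workcell import sensors, read_camera, job, bot
from scipy.spatial.transform import Rotation as Ro
def save(n,img): cv2.imwrite('pics/'+n,img[:,:,::-1])
E
python3 - <<'E'
from h import *
import pickle
s=sensors.read_state(); print(s); print(bot.grasp_offset)
d={}
for n in ["scene","top","wrist"]:
    c=read_camera(n); d[n]=c; save(n+'0.png',c['color']); print(n,{k:v for k,v in c.items() if k!='color'})
d['state']=s
pickle.dump(d,open('d0.pkl','wb'))
E
```

```text
pics
{'time': 0.0, 'q': array([-1.38286599e+00,  2.64733525e-01,  1.60540023e+00, -4.86912936e-06,
        1.27369008e+00, -3.68803742e-02]), 'joint_vel': array([-0.00104781, -0.00066412, -0.00135533,  0.00050753,  0.00035949,
       -0.00113219]), 'joint_torque': array([-9.43634877e-04, -5.15109372e+01, -3.67318547e+01, -3.03954384e-04,
        1.30115775e-02, -1.83352512e-05]), 'tool_pos': array([ 0.15034331, -0.65728426,  0.22996109]), 'tcp_rot': array([-1.30568866,  1.04319425, -1.04036094]), 'wrist_force': array([-0.87685348,  0.01982079,  0.72840203]), 'torque': array([0.04399665, 0.03108139, 0.01599562]), 'width': 1.0006247832859514}
0.0187
scene {'vfov': 50.66080515297323, 'cx': 312.85894969654606, 'cy': 237.67145802267262, 'R': array([[ 0.36513393,  0.93066371,  0.02328676],
       [ 0.54379879, -0.19291623, -0.81674121],
       [-0.75561901,  0.31088324, -0.57653406]]), 't': array([-0.15851647, -0.26816148,  1.62969358])}
top {'vfov': 49.260950217178085, 'cx': 323.9385508336701, 'cy': 233.02930536039793, 'R': array([[ 0.02420494, -0.99968404,  0.00677746],
       [-0.98179867, -0.02504826, -0.18826565],
       [ 0.18837593, -0.00209714, -0.98209476]]), 't': array([-0.07882957,  0.57875139,  1.28605679])}
wrist {'vfov': 62.25738257773961, 'cx': 314.04989189851955, 'cy': 241.46801156404294, 'T_tool_cam': array([[ 9.99999688e-01,  6.86246871e-05,  7.86526895e-04,
        -2.43259783e-04],
       [-7.22420493e-04, -3.22352599e-01,  9.46619395e-01,
        -1.43562457e-01],
       [ 3.18500449e-04, -9.46619669e-01, -3.22352449e-01,
         8.29534376e-02],
       [ 0.00000000e+00,  0.00000000e+00,  0.00000000e+00,
         1.00000000e+00]])}
```

View pics/scene0.png

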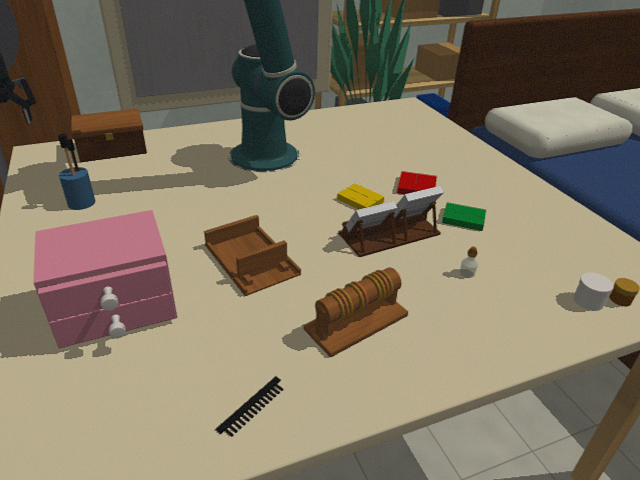

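View pics/top0.png

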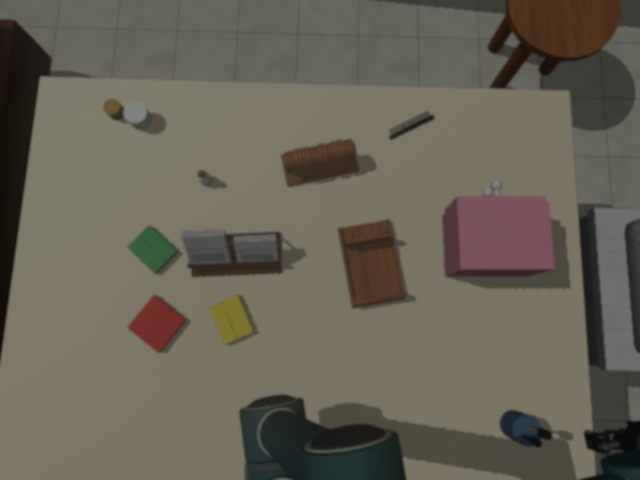

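View pics/wrist0.png

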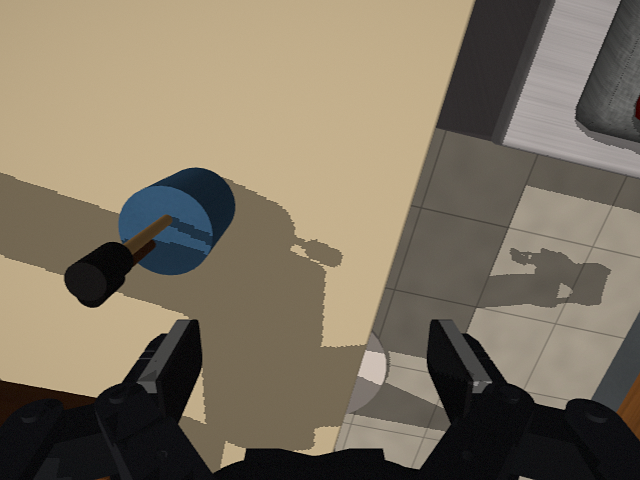

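```bash
python3 - <<'E'
from h import *
import pickle
d=pickle.load(open('d0.pkl','rb'))
t=d['top']['color'][205:355,120:420]; s=d['scene']['color'][160:300,190:490]
im=np.vstack([cv2.resize(t,None,fx=2.5,fy=2.0,interpolation=2),cv2.resize(s,None,fx=2.5,fy=2.0,interpolation=2)])
save('crop0.png',im)
print(Ro.from_rotvec(d['state']['tcp_rot']).as_matrix().round(3))
c=d['top']; R,tt=c['R'],c['t']; f=240/np.tan(np.radians(c['vfov']/2))
def ray(u,v,z):
    dr=R.T@np.array([(u-c['cx'])/f,(v-c['cy'])/f,1]); o=-R.T@tt
    return (o+dr*(z-o[2])/dr[2]).round(3)
for n,u,v,z in [('stand FL',190,275,0),('stand FR',282,271,0),('org wall L',353,305,.03),('org wall R',406,297,.03),('org far L',339,228,0),('far R',390,220,0),('vial',204,177,.04),('roller',320,163,.05),('drawer L',446,276,0),('green',153,249,0)]: print(n,ray(u,v,z))
E
```

```text
[[ 0.223 -0.     0.975]
 [-0.975  0.002  0.223]
 [-0.002 -1.     0.   ]]
stand FL [0.47  0.284 0.   ]
stand FR [0.487 0.043 0.   ]
org wall L [ 0.401 -0.143  0.03 ]
org wall R [ 0.424 -0.278  0.03 ]
org far L [ 0.606 -0.104  0.   ]
far R [ 0.631 -0.241  0.   ]
vial [0.726 0.256 0.04 ]
roller [ 0.769 -0.049  0.05 ]
drawer L [ 0.484 -0.389  0.   ]
green [0.537 0.387 0.   ]
```

View pics/crop0.png

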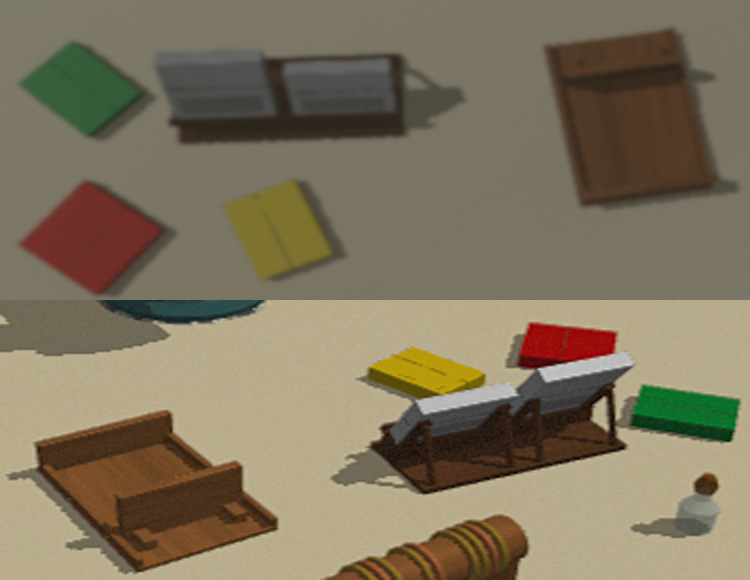

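Candidates (top image): silver at (207,247), which reaches higher and is in the +y bay, so the tall case. Silver at (255,249) in the −y bay is the short case. The green (153,249), yellow (232,320) and red (157,323) flat look-alikes are to be left alone. The organiser's wall is the robot-side board, and the stop with its feet is at the far end.

Call:
arm_command(
  deltas=[
    [0,-0.014,0,-0.184],
    [0,-0.014,0,-0.184],
    [0,-0.014,0,-0.184],
    [0,-0.014,0,-0.184],
    [0,-0.014,0,-0.184],
    [0,-0.014,0,-0.184],
    [0,-0.014,0,-0.184],
    [0,-0.014,0,-0.184],
  ],
)

```text
time: 1.15
tool_pos: [0.1504, -0.6578, 0.3432]
tcp_rot: [-1.567, -0.104, 0.104]
wrist_force: [-0.3, 0.1, 1.1]
width: 1.0
```

Call:
arm_command(
  deltas=[
    [0.0358,0,0.039,0],
    [0.0358,0,0.039,0],
    [0.0358,0,0.039,0],
    [0.0358,0,0.039,0],
    [0.0358,0,0.039,0],
    [0.0358,0,0.039,0],
    [0.0358,0,0.039,0],
    [0.0358,0,0.039,0],
    [0.0358,0,0.039,0],
    [0.0358,0,0.039,0],
    [0.0358,0,0.039,0],
    [0.0358,0,0.039,0],
    [0,0,0,0],
    [0,0,0,0],
  ],
)

```text
time: 2.9
tool_pos: [0.5175, -0.1397, 0.3429]
tcp_rot: [-1.569, -0.099, 0.101]
wrist_force: [0.1, -0.1, -0.4]
width: 0.996
```

```bash
cat >> h.py <<'E'
import pickle
def shot(n):
    s=sensors.read_state(); c=read_camera('wrist'); c['s']=s; save(n+'.png',c['color']); pickle.dump(c,open(n+'.pkl','wb'))
    Rm=Ro.from_rotvec(s['tcp_rot']).as_matrix(); print(n,'t',round(s['time'],2),'pos',s['tool_pos'].round(4),'yaw',np.arctan2(Rm[1,0],Rm[0,0]).round(4),'ydir',Rm[:,1].round(4),'q',s['q'].round(2),'F',s['wrist_force'].round(1)); return c
def cam(c):
    f=240/np.tan(np.radians(c['vfov']/2))
    if 'T_tool_cam' in c:
        T=np.eye(4); T[:3,:3]=Ro.from_rotvec(c['s']['tcp_rot']).as_matrix(); T[:3,3]=c['s']['tool_pos']; M=T@c['T_tool_cam']
        return f,M[:3,:3],M[:3,3]
    return f,c['R'].T,-c['R'].T@c['t']
def ray(c,u,v):
    f,M,o=cam(c); return o,M@np.array([(u-c['cx'])/f,(v-c['cy'])/f,1])
def onz(c,u,v,z):
    o,d=ray(c,u,v); return o+d*(z-o[2])/d[2]
def proj(c,X):
    f,M,o=cam(c); p=M.T@(np.array(X)-o); return np.array([c['cx']+f*p[0]/p[2],c['cy']+f*p[1]/p[2]])
E
python3 -c "
from h import *
shot('org1')"
```

```text
org1 t 2.9 pos [ 0.5175 -0.1397  0.3429] yaw 0.1269 ydir [-1.1e-03 -3.0e-04 -1.0e+00] q [-0.31 -0.05  1.75 -0.    1.45 -0.44] F [ 0.1 -0.1 -0.4]
```

View pics/org1.png

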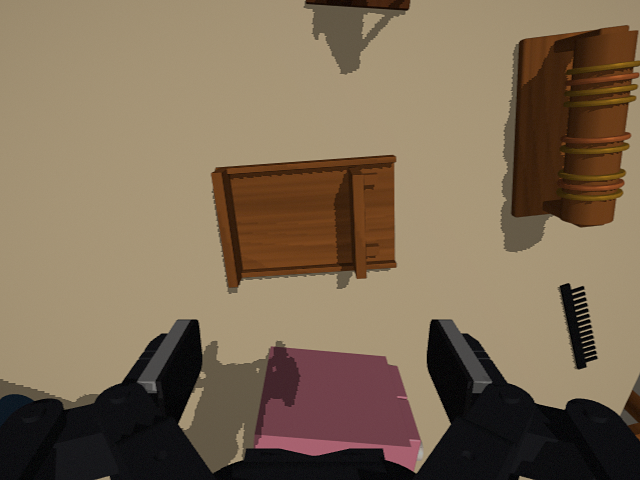

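```bash
python3 - <<'E'
from h import *
c=pickle.load(open('org1.pkl','rb'))
save('org1c.png',cv2.resize(c['color'][145:300,200:410],None,fx=3.8,fy=3.8,interpolation=2))
E
```

```text
(no output)
```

View pics/org1c.png

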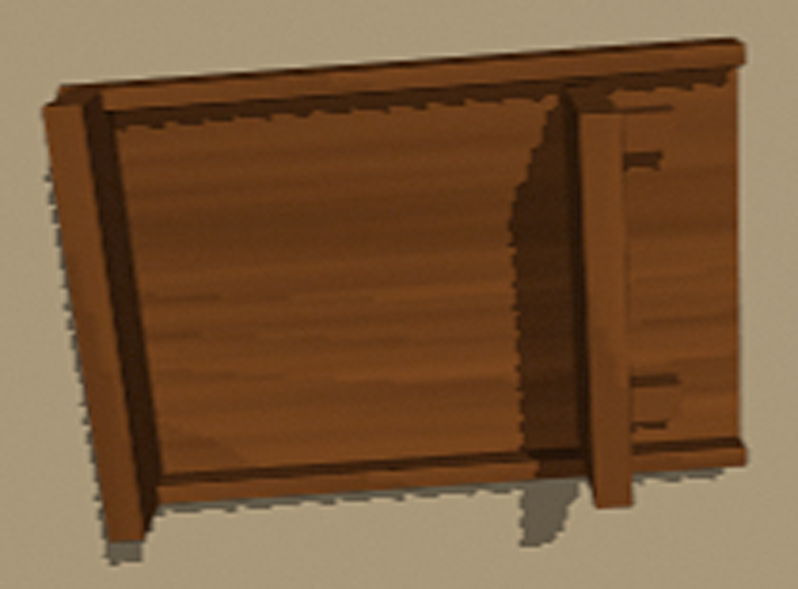

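Call:
arm_command(
  deltas=[
    [0.03,0,0.05,0],
    [0.01,0,0.056,0.01],
    [0,0,0.056,0.01],
    [0,0,0.056,0.01],
    [0,0,0.056,0.01],
    [0,0,0.056,0.01],
    [0,0,0,0.0],
    [0,0,0,0],
  ],
)

```text
time: 3.95
tool_pos: [0.5217, 0.1919, 0.3432]
tcp_rot: [-1.571, -0.059, 0.059]
wrist_force: [-0.6, -0.3, -0.9]
width: 0.998
```

```bash
python3 -c "
from h import *
shot('st1')"
```

```text
st1 t 3.95 pos [0.5217 0.1919 0.3432] yaw 0.0751 ydir [-0.    -0.001 -1.   ] q [ 0.31 -0.01  1.71 -0.    1.44  0.23] F [-0.6 -0.3 -0.9]
```

View pics/st1.png

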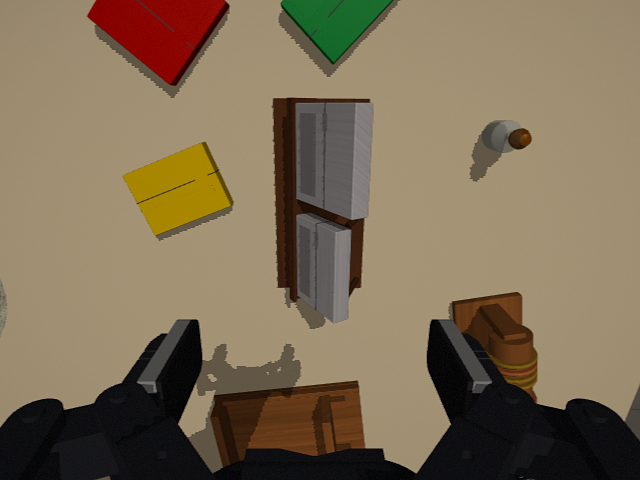

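```bash
python3 - <<'E'
from h import *
c=pickle.load(open('org1.pkl','rb'))
P=lambda u,v,z: onz(c,200+u/3.8-.0,145+v/3.8,z)
pts={}
for n,u,v,z in [('wi+',84,107,.046),('wi-',143,540,.046),('wo+',45,105,.046),('wo-',108,540,.046),('sf+',581,110,.066),('sf-',597,505,.066),('sb+',625,113,.066),('sb-',632,505,.066),('floor far+',738,70,.006),('rail+ far in',740,65,.018),('rail- far out',745,463,.018),('rail+far out',740,40,.018)]:
    pts[n]=P(u,v,z); print(n,pts[n].round(4))
a=pts['wi+'];b=pts['wi-']; y=a-b; print('len',np.linalg.norm(y),'yaw',np.arctan2(-y[0],y[1]))
y2=pts['sf+']-pts['sf-']; print('stop len',np.linalg.norm(y2),'yaw',np.arctan2(-y2[0],y2[1]))
y3=pts['sb+']-pts['sb-'];print(np.linalg.norm(y3),np.arctan2(-y3[0],y3[1]))
yaw=np.arctan2(-(y+y2+y3)[0],(y+y2+y3)[1]); ex=np.array([np.cos(yaw),np.sin(yaw)]); ey=np.array([-ex[1],ex[0]])
o=((a+b)/2)[:2]
print('yaw',yaw,'origin',o)
for n,p in pts.items(): print(n,(ex@(p[:2]-o)).round(4),(ey@(p[:2]-o)).round(4))
c=pickle.load(open('st1.pkl','rb'))
save('st1c.png',cv2.resize(c['color'][90:330,265:385],None,fx=2.5*2,fy=2.5,interpolation=2))
E
```

```text
wi+ [ 0.4148 -0.1402  0.046 ]
wi- [ 0.4408 -0.2767  0.046 ]
wo+ [ 0.4035 -0.1411  0.046 ]
wo- [ 0.4297 -0.2781  0.046 ]
sf+ [ 0.5561 -0.1197  0.066 ]
sf- [ 0.5799 -0.2375  0.066 ]
sb+ [ 0.5684 -0.119   0.066 ]
sb- [ 0.5904 -0.2362  0.066 ]
floor far+ [ 0.6102 -0.11    0.006 ]
rail+ far in [ 0.6079 -0.1071  0.018 ]
rail- far out [ 0.6349 -0.2367  0.018 ]
rail+far out [ 0.6065 -0.0996  0.018 ]
len 0.1389668235261923 yaw 0.18869255380195799
stop len 0.12017687876181087 yaw 0.19932452491978137
0.11923710484804827 0.18613564017396061
yaw 0.19126358988386472 origin [ 0.4277958 -0.2084532]
wi+ 0.0002 0.0695
wi- -0.0002 -0.0695
wo+ -0.0111 0.0708
wo- -0.0114 -0.0688
sf+ 0.1428 0.0627
sf- 0.1438 -0.0574
sb+ 0.155 0.0611
sb- 0.1544 -0.0581
floor far+ 0.1978 0.062
rail+ far in 0.1961 0.0653
rail- far out 0.198 -0.0671
rail+far out 0.1961 0.0729
```

View pics/st1c.png

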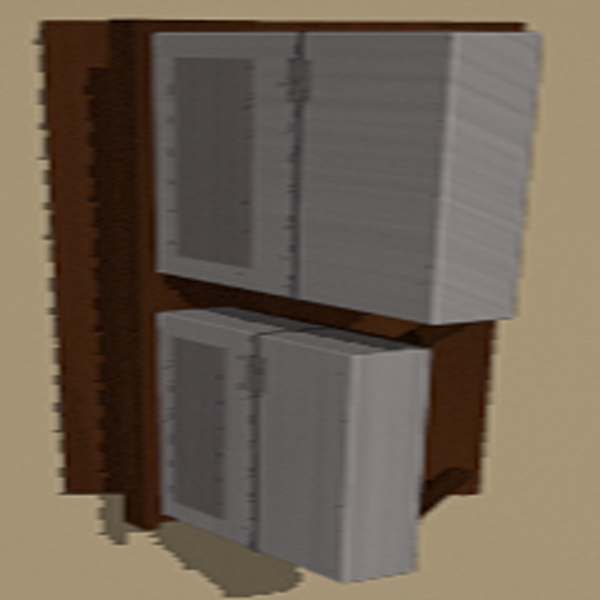

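```bash
python3 - <<'E'
from h import *
c=pickle.load(open('st1.pkl','rb'))
P=lambda u,v,z: onz(c,265+u/5,90+v/2.5,z)
def edge(n,a,b,z):
    p,q=P(*a,z),P(*b,z); y=p-q; print(n,z,p.round(4),q.round(4),'len',np.linalg.norm(y).round(4),'yaw',np.arctan2(-y[0],y[1]).round(4),'mid',((p+q)/2).round(4))
for z in (.124,.129,.134): edge('tallF',(452,33),(432,322),z)
for z in (.114,.119,.124): edge('tallB',(540,33),(515,318),z)
for z in (.103,.108,.113): edge('shortF',(351,353),(343,581),z)
for z in (.093,.098): edge('shortB',(430,348),(415,571),z)
for z in (.035,.040,.045): edge('tall botF',(155,32),(157,270),z); edge('short botF',(160,312),(163,517),z)
edge('base front',(42,22),(65,493),0.006)
E
```

```text
tallF 0.124 [0.5509 0.2795 0.124 ] [0.5583 0.1764 0.124 ] len 0.1033 yaw 0.0726 mid [0.5546 0.2279 0.124 ]
tallF 0.129 [0.5504 0.2794 0.129 ] [0.5578 0.1778 0.129 ] len 0.1019 yaw 0.0726 mid [0.5541 0.2286 0.129 ]
tallF 0.134 [0.5499 0.2794 0.134 ] [0.5572 0.1791 0.134 ] len 0.1005 yaw 0.0726 mid [0.5535 0.2292 0.134 ]
tallB 0.114 [0.5674 0.2808 0.114 ] [0.5755 0.1765 0.114 ] len 0.1046 yaw 0.0772 mid [0.5714 0.2286 0.114 ]
tallB 0.119 [0.5667 0.2807 0.119 ] [0.5746 0.1778 0.119 ] len 0.1032 yaw 0.0772 mid [0.5707 0.2293 0.119 ]
tallB 0.124 [0.566  0.2806 0.124 ] [0.5738 0.1791 0.124 ] len 0.1018 yaw 0.0772 mid [0.5699 0.2299 0.124 ]
shortF 0.103 [0.5459 0.1565 0.103 ] [0.5538 0.0519 0.103 ] len 0.1049 yaw 0.076 mid [0.5499 0.1042 0.103 ]
shortF 0.108 [0.5455 0.1581 0.108 ] [0.5533 0.0548 0.108 ] len 0.1035 yaw 0.076 mid [0.5494 0.1064 0.108 ]
shortF 0.113 [0.5451 0.1596 0.113 ] [0.5528 0.0577 0.113 ] len 0.1022 yaw 0.076 mid [0.549  0.1087 0.113 ]
shortB 0.093 [0.5628 0.1568 0.093 ] [0.5705 0.0524 0.093 ] len 0.1047 yaw 0.0735 mid [0.5667 0.1046 0.093 ]
shortB 0.098 [0.5622 0.1583 0
[... 155 characters left out ...]
 0.0652 mid [0.4994 0.2242 0.035 ]
short botF 0.035 [0.5047 0.1522 0.035 ] [0.5121 0.0455 0.035 ] len 0.107 yaw 0.0686 mid [0.5084 0.0988 0.035 ]
tall botF 0.04 [0.4962 0.2761 0.04  ] [0.5029 0.1734 0.04  ] len 0.103 yaw 0.0652 mid [0.4996 0.2247 0.04  ]
short botF 0.04 [0.5048 0.1536 0.04  ] [0.5121 0.048  0.04  ] len 0.1058 yaw 0.0686 mid [0.5085 0.1008 0.04  ]
tall botF 0.045 [0.4964 0.2761 0.045 ] [0.5031 0.1745 0.045 ] len 0.1018 yaw 0.0652 mid [0.4997 0.2253 0.045 ]
short botF 0.045 [0.5049 0.1549 0.045 ] [0.5121 0.0506 0.045 ] len 0.1046 yaw 0.0686 mid [0.5085 0.1027 0.045 ]
base front 0.006 [0.4689 0.2785 0.006 ] [0.485  0.0429 0.006 ] len 0.2361 yaw 0.0682 mid [0.4769 0.1607 0.006 ]
```

Tall case confirmed: front top edge at z≈0.124, mid (0.5546, 0.228), yaw 0.075, matching its 104 mm width. I'm moving the tool over it and descending with the jaws open.

Call:
arm_command(
  deltas=[
    [0.0159,0,0.0168,0],
    [0.0159,0.02,0.0168,0],
    [0,0.035,0,0],
    [0,0.035,0,0],
    [0,0.035,0,0],
    [0,0.035,0,0],
    [0,0.035,0,0],
    [0,0.032,0,0],
    [0,0.02,0,0],
    [0,0.012,0,0],
    [0,0,0,0],
  ],
  fingers=0.0854,
)

```text
time: 5.38
tool_pos: [0.5507, 0.2286, 0.0839]
tcp_rot: [-1.57, -0.058, 0.06]
wrist_force: [0.4, 0.9, 0.5]
width: 1.003
```

```bash
python3 -c "
from h import *
c=shot('g1')
c=read_camera('scene'); save('g1s.png',cv2.resize(c['color'][130:290,310:510],None,fx=4,fy=3.6))"
```

```text
g1 t 5.38 pos [0.5507 0.2286 0.0839] yaw 0.0752 ydir [-8.e-04 -4.e-04 -1.e+00] q [ 0.35  0.25  1.91 -0.    0.98  0.28] F [0.4 0.9 0.5]
```

View pics/g1.png

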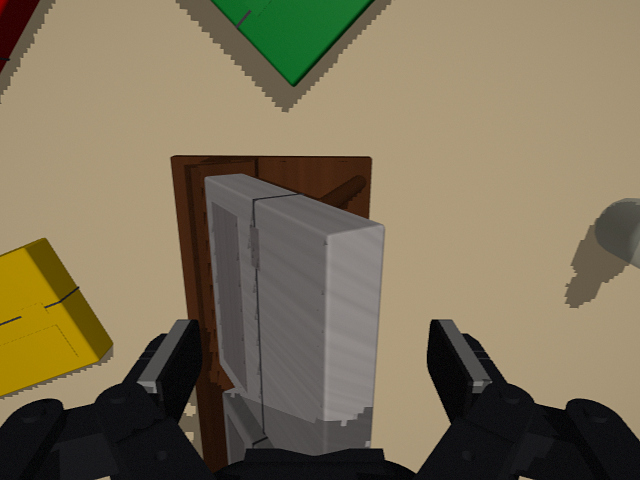

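View pics/g1s.png

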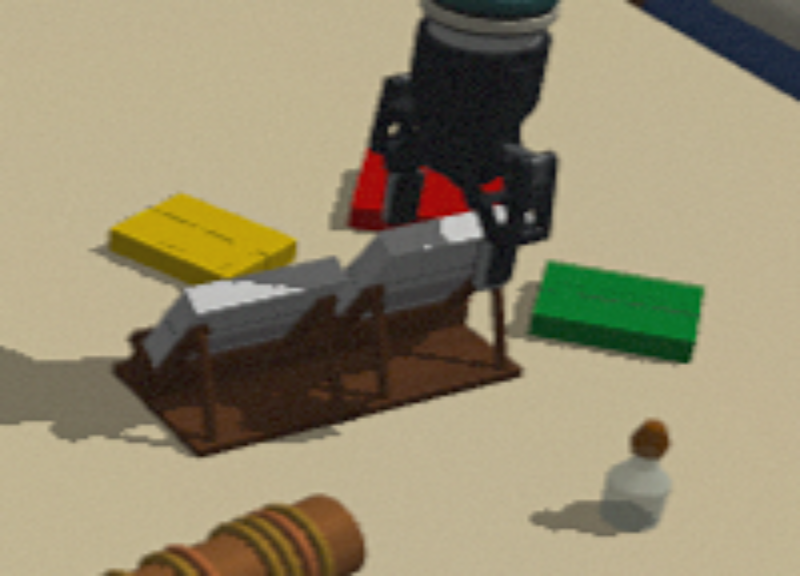

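The case's top (px 325–384, 225–400) sits between the open fingers, and the back finger is above the slats. Closing gently.

Call:
arm_command(
  deltas=[
    [0,0,0,0],
    [0,0,0,0],
    [0,0,0,0],
    [0,0,0,0],
    [0,0,0,0],
    [0,0,0,0],
  ],
  fingers=0.0,
  newtons=20,
)

```text
time: 6.22
tool_pos: [0.5493, 0.2294, 0.0856]
tcp_rot: [-1.57, -0.057, 0.062]
wrist_force: [-5.7, -0.4, 9.0]
width: 0.478
```

```bash
python3 -c "
from h import *
c=shot('g2')
print(c['s']['width']*85.4)
c=read_camera('scene'); save('g2s.png',cv2.resize(c['color'][130:290,310:510],None,fx=4,fy=3.6))"
```

```text
g2 t 6.22 pos [0.5493 0.2294 0.0856] yaw 0.0758 ydir [-3.3e-03 -2.0e-04 -1.0e+00] q [0.35 0.25 1.91 0.   0.99 0.28] F [-5.7 -0.4  9. ]
40.851356464629006
```

View pics/g2.png

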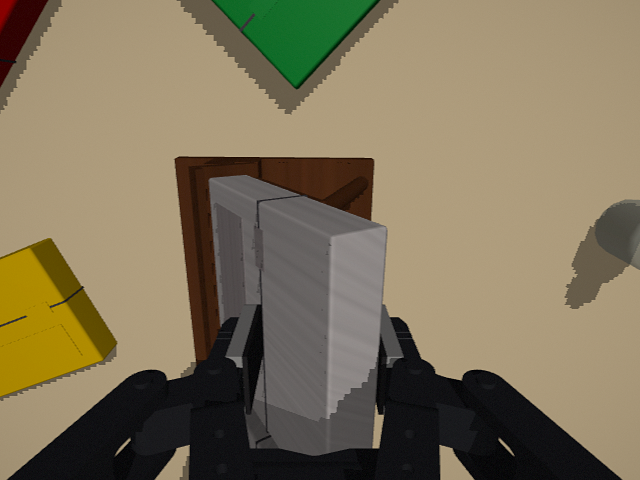

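View pics/g2s.png

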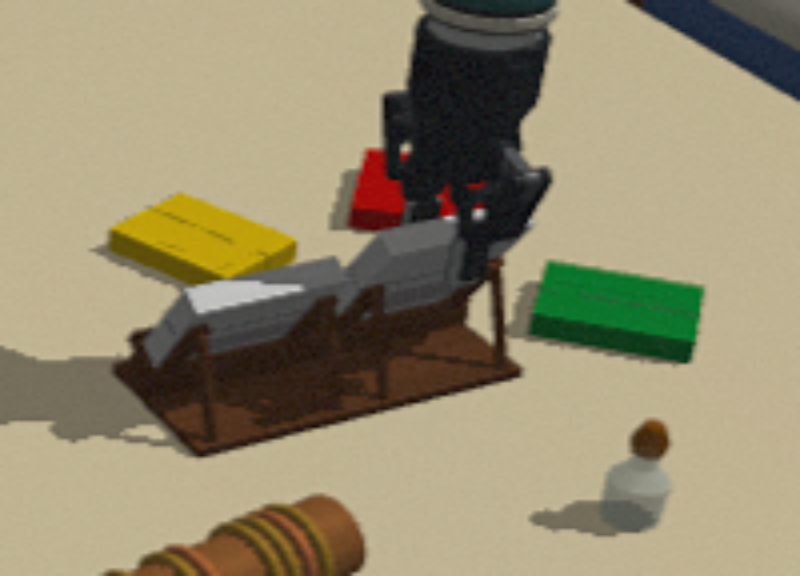

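Opening is 40.9 mm (41 predicted), so the case is held by the front tip and its back top edge. Next I swing it upright about its front bottom edge.

Call:
arm_command(
  deltas=[
    [-0.005,-0.0035,0,0],
    [-0.005,-0.003,0,0],
    [-0.005,-0.0025,0,0],
    [-0.005,-0.002,0,0],
  ],
)

```text
time: 6.82
tool_pos: [0.535, 0.2288, 0.0997]
tcp_rot: [-1.568, -0.067, 0.053]
wrist_force: [3.6, -0.7, 10.5]
width: 0.367
```

Call:
arm_command(
  deltas=[
    [-0.005,-0.002,0,0],
    [-0.005,-0.0015,0,0],
    [-0.005,-0.001,0,0],
    [-0.005,-0.001,0,0],
  ],
)

```text
time: 7.32
tool_pos: [0.5108, 0.2268, 0.1022]
tcp_rot: [-1.569, -0.06, 0.059]
wrist_force: [2.3, 0.1, 0.4]
width: 0.233
```

```bash
python3 -c "
from h import *
c=shot('g3')
print(c['s']['width']*85.4)
c=read_camera('scene'); save('g3s.png',cv2.resize(c['color'][130:290,310:510],None,fx=4,fy=3.6))"
```

```text
g3 t 7.33 pos [0.5108 0.2268 0.1022] yaw 0.0758 ydir [ 8.0e-04  1.2e-03 -1.0e+00] q [0.37 0.16 1.98 0.   1.   0.3 ] F [2.3 0.1 0.4]
19.921022746323594
```

View pics/g3.png

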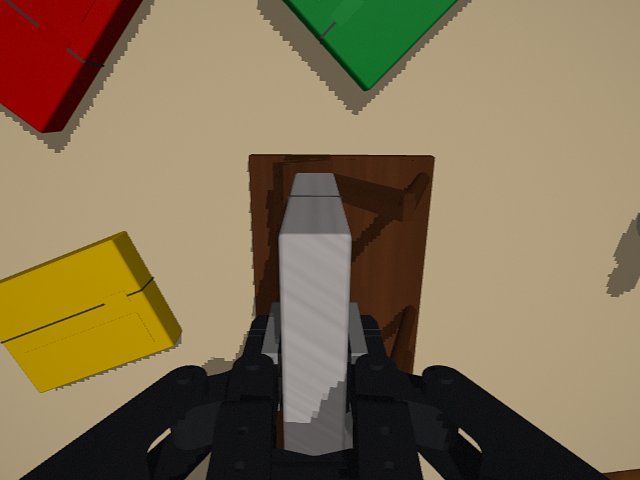

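View pics/g3s.png

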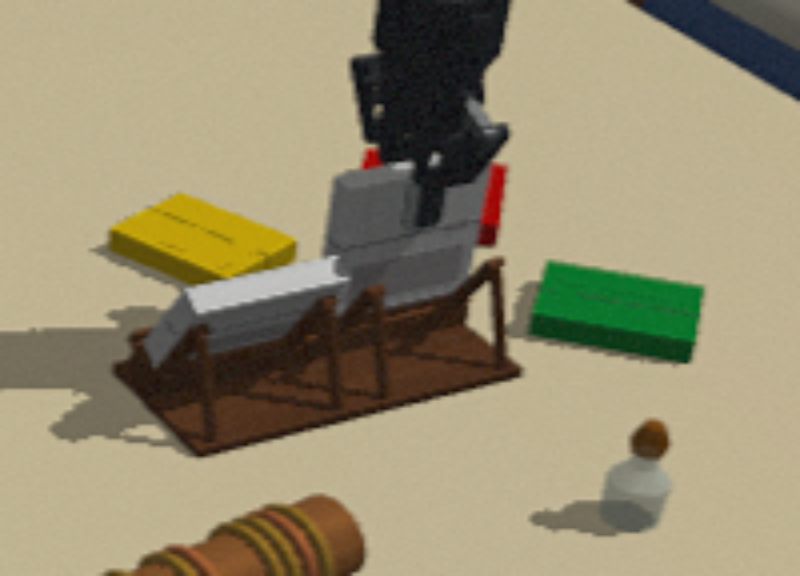

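Tall case is upright between the pads (opening 19.9 mm). Lifting and carrying it to the organiser.

```bash
python3 - <<'E'
from h import *
c=pickle.load(open('g3.pkl','rb'))
for z in (.137,.1395,.142):
    a,b=onz(c,280,234,z),onz(c,351,234,z); print(z,np.linalg.norm(a-b).round(4), ((a+b)/2-c['s']['tool_pos']).round(4))
E
```

```text
0.137 0.0204 [-0.0035  0.0484  0.0348]
0.1395 0.0199 [-0.0036  0.0492  0.0373]
0.142 0.0195 [-0.0037  0.05    0.0398]
```

Call:
arm_command(
  deltas=[
    [0,-0.004,0,0],
    [0,-0.012,0,0],
    [0,-0.02,0,0],
    [0,-0.025,0,0],
    [0,-0.025,0,0],
    [0,-0.025,0,0],
    [0,-0.012,0,-0.0386],
    [0,0,0,-0.0386],
    [0,0,0,-0.0386],
  ],
  newtons=40,
)

```text
time: 8.55
tool_pos: [0.511, 0.226, 0.2243]
tcp_rot: [-1.566, -0.152, 0.151]
wrist_force: [-0.6, -0.5, -3.0]
width: 0.231
```

Call:
arm_command(
  deltas=[
    [-0.006,0,-0.0163,0],
    [-0.0155,0,-0.042,0],
    [-0.0155,0,-0.042,0],
    [-0.0155,0,-0.042,0],
    [-0.0155,0,-0.042,0],
    [-0.0155,0,-0.042,0],
    [-0.0155,0,-0.042,0],
    [-0.0155,0,-0.042,0],
    [-0.0155,0,-0.042,0],
    [-0.0155,0,-0.042,0],
    [-0.006,0,-0.0163,0],
    [0,0,0,0],
    [0,0,0,0],
  ],
)

```text
time: 10.18
tool_pos: [0.4402, -0.205, 0.2236]
tcp_rot: [-1.565, -0.15, 0.151]
wrist_force: [0.0, 0.0, -2.5]
width: 0.227
```

```bash
python3 - <<'E'
from h import *
c=shot('p1'); s=c['s']; print(s['width']*85.4)
y=.1915; ex=np.array([np.cos(y),np.sin(y)]); ey=np.array([-ex[1],ex[0]])
d=s['tool_pos'][:2]-np.array([.428,-.2075]); print('org xy',ex@d,ey@d)
E
```

```text
p1 t 10.18 pos [ 0.4402 -0.205   0.2236] yaw 0.1918 ydir [-3.e-04  9.e-04 -1.e+00] q [-0.49 -0.09  2.    0.    1.23 -0.68] F [ 0.   0.  -2.5]
19.40092454248608
org xy 0.012493956979696132 0.0001532155949867362
```

View pics/p1.png

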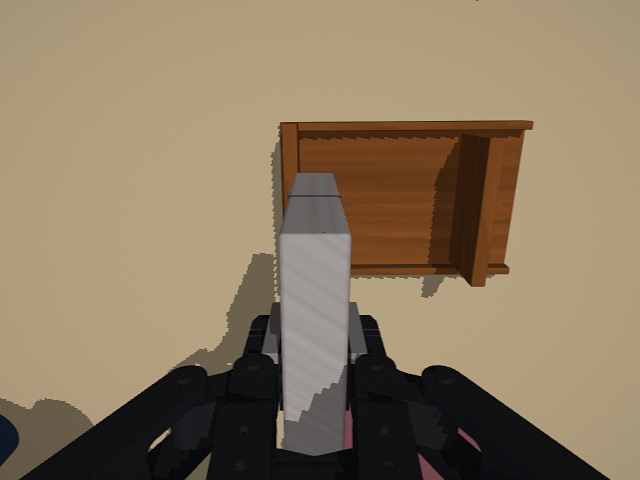

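```bash
python3 - <<'E'
from h import *
c=pickle.load(open('p1.pkl','rb'))
save('p1c.png',cv2.resize(c['color'][110:290,270:370],None,fx=6,fy=3.3,interpolation=2))
y=.1915; ex=np.array([np.cos(y),np.sin(y)]); ey=np.array([-ex[1],ex[0]])
for X,Y,z in [(0,.069,.046),(-.012,.069,.046),(0,-.069,.046),(.198,.063,.018),(.198,-.063,.018),(.0025,.052,.1565)]:
    p=np.array([.428,-.2075])+ex*X+ey*Y; print(X,Y,proj(c,[*p,z]).round(1))
E
```

```text
0 0.069 [298.1 125.6]
-0.012 0.069 [282.6 125.6]
0 -0.069 [300.  287.1]
0.198 0.063 [532.6 131.6]
0.198 -0.063 [509.  268.7]
0.0025 0.052 [295.4 169. ]
```

View pics/p1c.png

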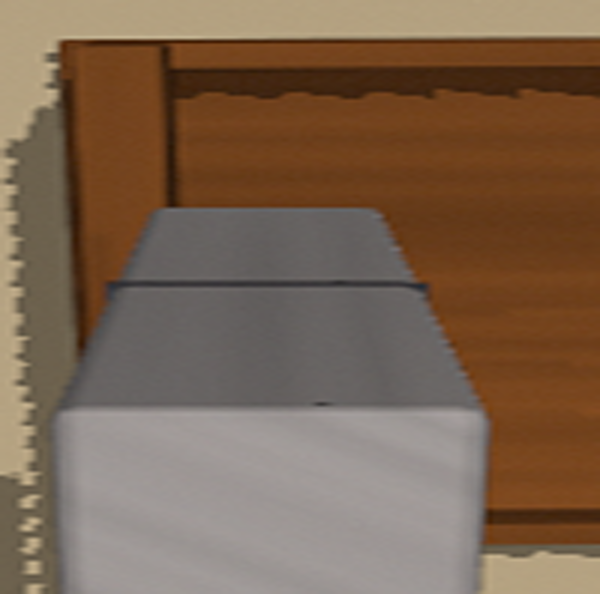

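Call:
arm_command(
  deltas=[
    [0.001,0.015,0.002,0],
    [0,0.025,0,0],
    [0,0.025,0,0],
    [0,0.025,0,0],
    [0,0.025,0,0],
    [0,0.015,0,0],
    [0,0.008,0,0],
    [0,0.004,0,0],
    [0,0.002,0,0],
    [0,0.001,0,0],
    [0,0,0,0],
  ],
)

```text
time: 11.6
tool_pos: [0.4414, -0.2039, 0.0792]
tcp_rot: [-1.566, -0.151, 0.15]
wrist_force: [0.5, -0.4, -2.5]
width: 0.231
```

Call:
arm_command(
  deltas=[
    [0,0.001,0,0],
    [0,0.001,0,0],
    [0,0.001,0,0],
  ],
)

```text
time: 11.98
tool_pos: [0.441, -0.2036, 0.0757]
tcp_rot: [-1.566, -0.151, 0.151]
wrist_force: [-0.1, 0.6, -2.9]
width: 0.231
```

Call:
arm_command(
  deltas=[
    [0,0.001,0,0],
    [0,0.001,0,0],
    [0,0,0,0],
  ],
)

```text
time: 12.35
tool_pos: [0.441, -0.2036, 0.0736]
tcp_rot: [-1.565, -0.15, 0.151]
wrist_force: [0.4, -0.7, -2.1]
width: 0.231
```

Call:
arm_command(
  deltas=[
    [0,0.001,0,0],
    [0,0,0,0],
  ],
)

```text
time: 12.6
tool_pos: [0.441, -0.2036, 0.0727]
tcp_rot: [-1.565, -0.15, 0.151]
wrist_force: [0.3, -0.5, -2.6]
width: 0.228
```

Call:
arm_command(
  deltas=[
    [0,0.001,0,0],
    [0,0,0,0],
  ],
)

```text
time: 12.85
tool_pos: [0.441, -0.2036, 0.0717]
tcp_rot: [-1.565, -0.15, 0.151]
wrist_force: [0.4, -0.4, -2.0]
width: 0.228
```

Call:
arm_command(
  deltas=[
    [0,0.001,0,0],
    [0,0,0,0],
  ],
)

```text
time: 13.1
tool_pos: [0.441, -0.2036, 0.0707]
tcp_rot: [-1.565, -0.15, 0.151]
wrist_force: [0.1, -0.6, -2.4]
width: 0.226
```

```bash
python3 -c "
from h import *
c=shot('p2')
c=read_camera('scene'); save('p2s.png',cv2.resize(c['color'][130:310,170:370],None,fx=4,fy=3.3))"
```

```text
p2 t 13.1 pos [ 0.441  -0.2036  0.0707] yaw 0.1918 ydir [-2.e-04  1.e-04 -1.e+00] q [-0.48  0.07  2.15  0.    0.92 -0.68] F [ 0.1 -0.6 -2.4]
```

View pics/p2s.png

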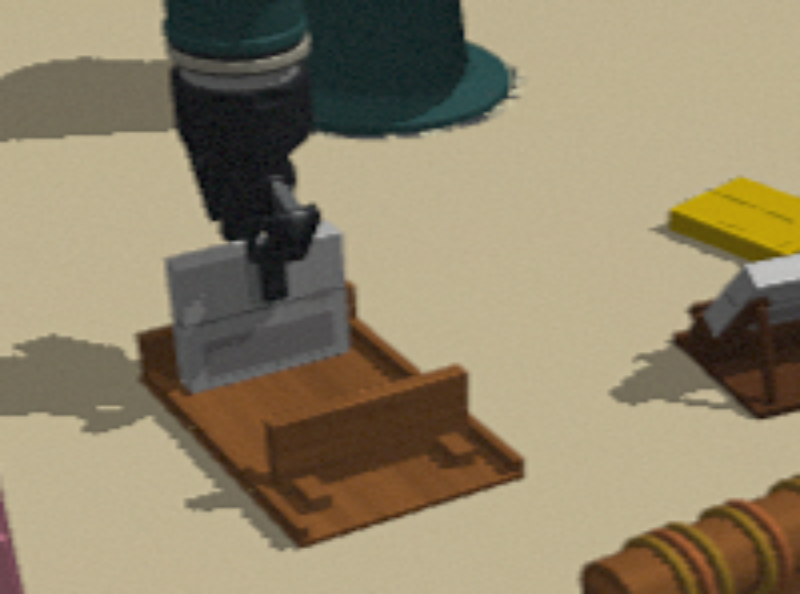

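Upright next to the wall and very close to the floor. Continuing in 1 mm steps until contact.

Call:
arm_command(
  deltas=[
    [0,0.001,0,0],
    [0,0,0,0],
  ],
)

```text
time: 13.45
tool_pos: [0.4411, -0.2036, 0.0698]
tcp_rot: [-1.566, -0.151, 0.151]
wrist_force: [0.4, -0.1, -1.3]
width: 0.226
```

Call:
arm_command(
  deltas=[
    [0,0.001,0,0],
    [0,0,0,0],
  ],
)

```text
time: 13.7
tool_pos: [0.4412, -0.2037, 0.0697]
tcp_rot: [-1.565, -0.15, 0.151]
wrist_force: [-2.4, 1.5, 4.1]
width: 0.231
```

Call:
arm_command(
  deltas=[
    [0,0.001,0,0],
    [0,0,0,0],
  ],
)

```text
time: 13.95
tool_pos: [0.4412, -0.2037, 0.0697]
tcp_rot: [-1.565, -0.15, 0.151]
wrist_force: [-4.4, 3.8, 13.1]
width: 0.225
```

Call:
arm_command(
  deltas=[
    [0,-0.002,0,0],
    [0,0,0,0],
  ],
)

```text
time: 14.2
tool_pos: [0.4411, -0.2036, 0.0697]
tcp_rot: [-1.566, -0.151, 0.15]
wrist_force: [-0.0, -0.2, -2.8]
width: 0.229
```

Call:
arm_command(
  deltas=[
    [0,0,0,0],
    [0,0,0,0],
    [0,0,0,0],
    [0,0,0,0],
  ],
  fingers=0.045,
)

```text
time: 14.7
tool_pos: [0.4411, -0.2037, 0.0698]
tcp_rot: [-1.566, -0.151, 0.151]
wrist_force: [-1.3, 0.3, -0.4]
width: 0.526
```

Call:
arm_command(
  deltas=[
    [0,-0.01,0,0],
    [0,-0.02,0,0],
    [0,-0.03,0,0],
    [0,-0.04,0,0],
    [0,-0.05,0,0],
    [0,-0.05,0,0],
    [0,-0.05,0,0],
    [0,0,0,0],
  ],
)

```text
time: 15.7
tool_pos: [0.4434, -0.2049, 0.3263]
tcp_rot: [-1.572, -0.158, 0.143]
wrist_force: [0.0, 0.2, -0.4]
width: 0.53
```

```bash
python3 -c "
from h import *
c=shot('p3')"
```

```text
p3 t 15.7 pos [ 0.4434 -0.2049  0.3263] yaw 0.1918 ydir [ 0.0099 -0.0052 -0.9999] q [-0.48 -0.15  1.87 -0.    1.41 -0.68] F [ 0.   0.2 -0.4]
```

View pics/p3.png

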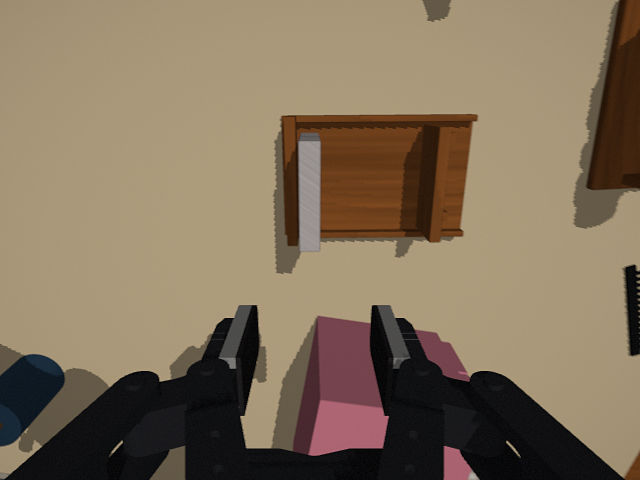

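Tall case stands at px (310,192) beside the wall. Now the short case.

Call:
arm_command(
  deltas=[
    [0,0,0,0.039],
    [0,0,0,0.039],
    [0,0,0,0.039],
    [0.0157,0,0.0377,0],
    [0.0157,0,0.0377,0],
    [0.0157,0,0.0377,0],
    [0.0157,0,0.0377,0],
    [0.0157,0,0.0377,0],
    [0.0157,0,0.0377,0],
    [0.0157,0,0.0377,0],
    [0.0157,0,0.0377,0],
    [0,0,0,0],
    [0,0,0,0],
  ],
  fingers=0.0854,
)

```text
time: 17.38
tool_pos: [0.5429, 0.1061, 0.3184]
tcp_rot: [-1.571, -0.057, 0.061]
wrist_force: [0.1, -0.1, 0.5]
width: 1.001
```

```bash
python3 -c "
from h import *
c=shot('s1')
save('s1c.png',cv2.resize(c['color'][90:420,230:400],None,fx=4,fy=1.8))
"
```

```text
s1 t 17.38 pos [0.5429 0.1061 0.3184] yaw 0.0753 ydir [-0.0027 -0.001  -1.    ] q [ 0.15 -0.01  1.75 -0.    1.4   0.07] F [ 0.1 -0.1  0.5]
```

View pics/s1.png

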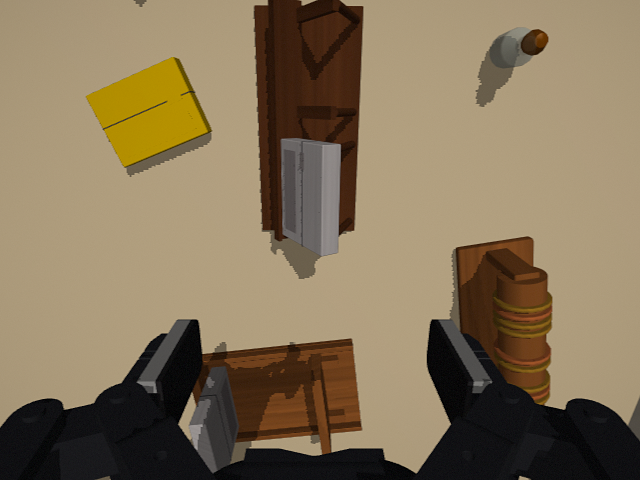

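```bash
python3 -c "
from h import *
c=pickle.load(open('s1.pkl','rb'))
save('s1c.png',cv2.resize(c['color'][125:265,270:350],None,fx=6,fy=4.2,interpolation=2))
"
```

```text
(no output)
```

View pics/s1c.png

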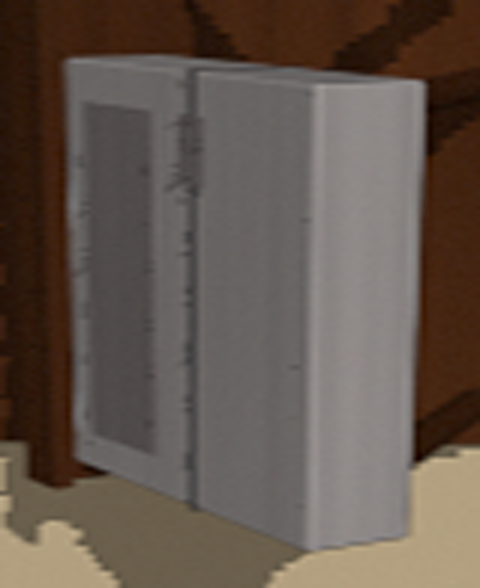

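```bash
python3 - <<'E'
from h import *
c=pickle.load(open('s1.pkl','rb'))
P=lambda u,v,z: onz(c,270+u/6,125+v/4.2,z)
for n,a,b,z in [('F',(316,85),(310,550),.103),('B',(425,82),(410,538),.0922)]:
    p,q=P(*a,z),P(*b,z);y=p-q; print(n,np.linalg.norm(y),np.arctan2(-y[0],y[1]),(p+q)/2)
E
```

```text
F 0.10448523609638147 0.07340435571634321 [0.54991709 0.10453243 0.103     ]
B 0.10521523113370818 0.07389060186573393 [0.56663962 0.10506084 0.0922    ]
```

Call:
arm_command(
  deltas=[
    [0.003,0.02,-0.001,0],
    [0,0.04,0,0],
    [0,0.04,0,0],
    [0,0.04,0,0],
    [0,0.04,0,0],
    [0,0.03,0,0],
    [0,0.02,0,0],
    [0,0.015,0,0],
    [0,0.007,0,0],
    [0,0,0,0],
    [0,0,0,0],
  ],
)

```text
time: 18.8
tool_pos: [0.5477, 0.1058, 0.0687]
tcp_rot: [-1.57, -0.06, 0.057]
wrist_force: [-0.1, 0.7, -0.3]
width: 0.999
```

```bash
python3 -c "
from h import *
c=shot('s2')
c=read_camera('scene'); save('s2s.png',cv2.resize(c['color'][130:290,290:490],None,fx=4,fy=3.6))"
```

```text
s2 t 18.8 pos [0.5477 0.1058 0.0687] yaw 0.0748 ydir [ 1.8e-03  3.0e-04 -1.0e+00] q [0.15 0.2  2.01 0.   0.93 0.07] F [-0.1  0.7 -0.3]
```

View pics/s2.png

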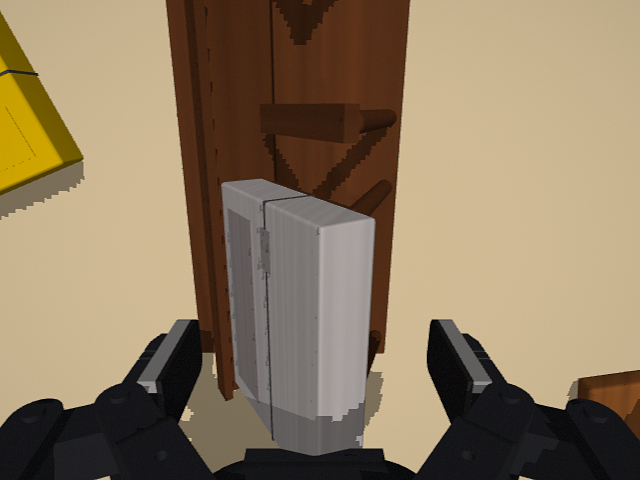

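View pics/s2s.png

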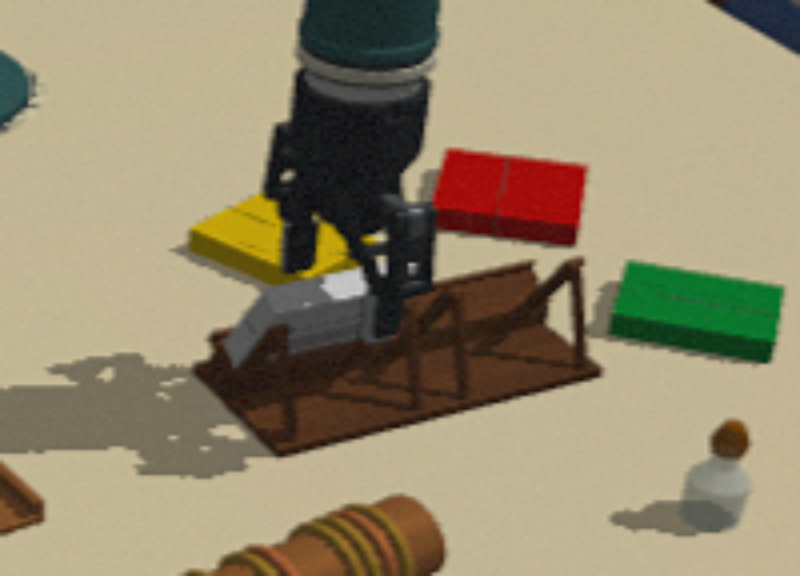

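Case is between the fingers (px 318–374 at the top edge). Closing.

Call:
arm_command(
  deltas=[
    [-0.001,0.002,-0.001,0],
    [0,0,0,0],
    [0,0,0,0],
    [0,0,0,0],
    [0,0,0,0],
    [0,0,0,0],
  ],
  fingers=0.0,
  newtons=20,
)

```text
time: 19.65
tool_pos: [0.5449, 0.1046, 0.0663]
tcp_rot: [-1.57, -0.057, 0.061]
wrist_force: [-4.3, -0.3, 6.1]
width: 0.468
```

Call:
arm_command(
  deltas=[
    [-0.005,-0.0035,0,0],
    [-0.005,-0.003,0,0],
    [-0.005,-0.0025,0,0],
    [-0.005,-0.002,0,0],
  ],
)

```text
time: 20.15
tool_pos: [0.5278, 0.1036, 0.0796]
tcp_rot: [-1.569, -0.062, 0.056]
wrist_force: [-3.2, 0.2, 8.5]
width: 0.288
```

```bash
python3 -c "
from h import *
c=shot('s3')
c=read_camera('scene'); save('s3s.png',cv2.resize(c['color'][130:290,290:490],None,fx=4,fy=3.6))"
```

```text
s3 t 20.15 pos [0.5278 0.1036 0.0796] yaw 0.0747 ydir [ 3.8e-03  7.0e-04 -1.0e+00] q [0.15 0.15 2.04 0.   0.95 0.07] F [-3.2  0.2  8.5]
```

View pics/s3.png

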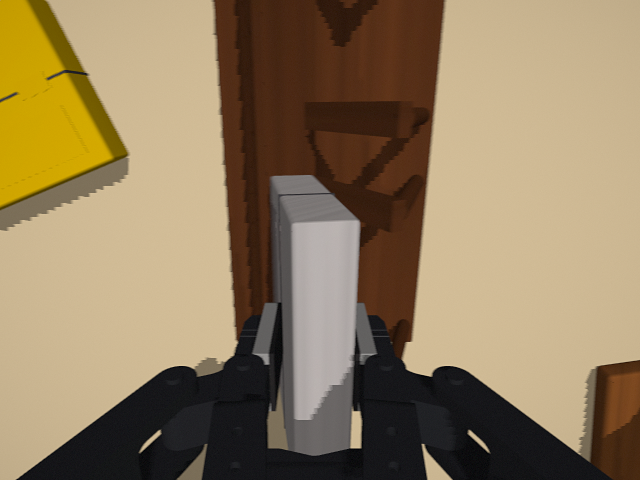

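Call:
arm_command(
  deltas=[
    [-0.004,-0.001,0,0],
    [-0.004,-0.001,0,0],
    [-0.003,-0.001,0,0],
    [0,0,0,0],
  ],
)

```text
time: 20.75
tool_pos: [0.5171, 0.1026, 0.081]
tcp_rot: [-1.569, -0.062, 0.055]
wrist_force: [4.1, 0.8, 3.7]
width: 0.233
```

```bash
python3 -c "
from h import *
c=shot('s4')
c=read_camera('scene'); save('s4s.png',cv2.resize(c['color'][130:290,290:490],None,fx=4,fy=3.6))"
```

```text
s4 t 20.75 pos [0.5171 0.1026 0.081 ] yaw 0.0747 ydir [ 4.5e-03  7.0e-04 -1.0e+00] q [ 0.15  0.13  2.06 -0.    0.94  0.07] F [4.1 0.8 3.7]
```

View pics/s4.png

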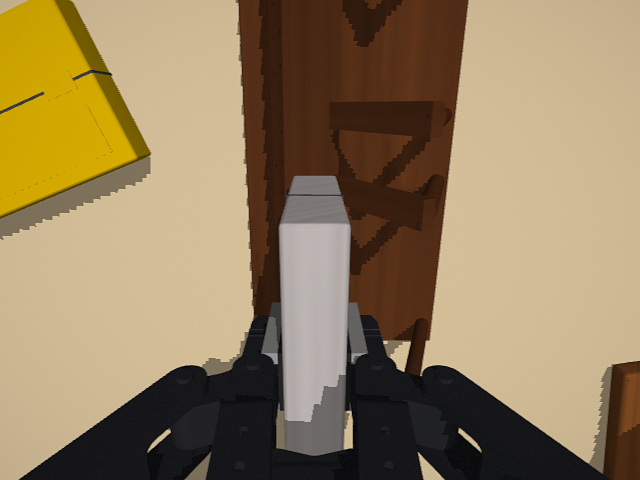

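View pics/s4s.png

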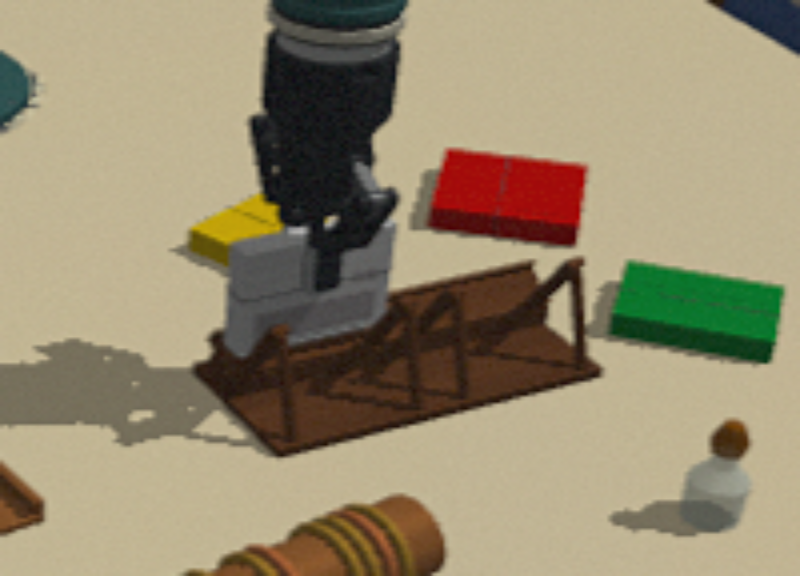

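Call:
arm_command(
  deltas=[
    [0,-0.004,0,0],
    [0,-0.012,0,0],
    [0,-0.02,0,0],
    [0,-0.025,0,0],
    [0,-0.025,0,0],
    [0,-0.025,0,0],
    [0,-0.02,0,-0.039],
    [0,0,0,-0.039],
    [0,0,0,-0.039],
    [-0.0086,0,-0.036,0],
    [-0.0086,0,-0.036,0],
    [-0.0086,0,-0.036,0],
    [-0.0086,0,-0.036,0],
    [-0.0086,0,-0.036,0],
    [-0.0086,0,-0.036,0],
    [-0.0086,0,-0.036,0],
    [-0.0086,0,-0.036,0],
    [0,0,0,0],
    [0,0,0,0],
  ],
  newtons=40,
)

```text
time: 23.22
tool_pos: [0.5007, -0.1926, 0.2092]
tcp_rot: [-1.563, -0.147, 0.153]
wrist_force: [0.8, -0.3, -0.8]
width: 0.229
```

```bash
python3 - <<'E'
from h import *
c=pickle.load(open('s4.pkl','rb'))
for z in (.116,.118,.120,.122):
    a,b=onz(c,280,223,z),onz(c,349,223,z); print(z,np.linalg.norm(a-b).round(4), ((a+b)/2-c['s']['tool_pos']).round(4))
c=shot('p5'); s=c['s']; print(s['width']*85.4)
y=.1915; ex=np.array([np.cos(y),np.sin(y)]); ey=np.array([-ex[1],ex[0]])
d=s['tool_pos'][:2]-np.array([.428,-.2075]); print('org xy',ex@d,ey@d)
E
```

```text
0.116 0.0196 [-0.0042  0.0517  0.035 ]
0.118 0.0193 [-0.0042  0.0523  0.037 ]
0.12 0.0189 [-0.0043  0.0529  0.039 ]
0.122 0.0185 [-0.0043  0.0534  0.041 ]
p5 t 23.23 pos [ 0.5007 -0.1926  0.2092] yaw 0.1912 ydir [-0.0041  0.0024 -1.    ] q [-0.41  0.02  1.92  0.    1.2  -0.61] F [ 0.8 -0.3 -0.8]
19.563946623388624
org xy 0.07425543894054593 0.0008117588102973974
```

View pics/p5.png

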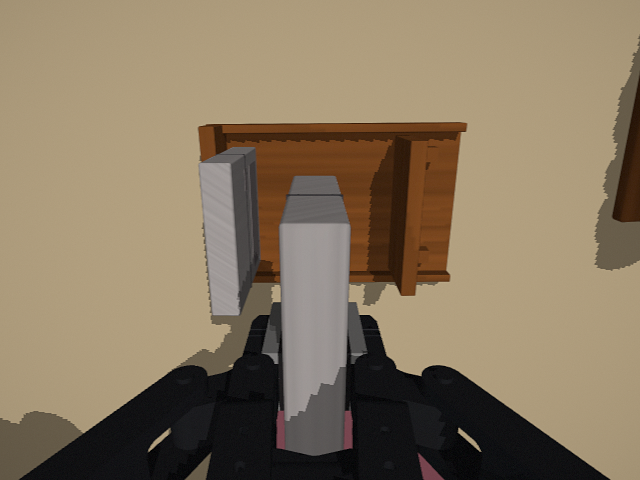

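Call:
arm_command(
  deltas=[
    [0.003,0.015,0,0],
    [0,0.025,0,0],
    [0,0.03,0,0],
    [0,0.03,0,0],
    [0,0.025,0,0],
    [0,0.015,0,0],
    [0,0.008,0,0],
    [0,0.004,0,0],
    [0,0.002,0,0],
    [0,0,0,0],
    [0,0,0,0],
  ],
)

```text
time: 24.65
tool_pos: [0.5057, -0.1932, 0.0574]
tcp_rot: [-1.566, -0.151, 0.15]
wrist_force: [0.1, -0.2, -1.7]
width: 0.231
```

Call:
arm_command(
  deltas=[
    [0,0.001,0,0],
    [0,0.001,0,0],
    [0,0,0,0],
  ],
)

```text
time: 25.02
tool_pos: [0.5052, -0.1929, 0.0547]
tcp_rot: [-1.565, -0.15, 0.151]
wrist_force: [-0.9, -0.8, -2.3]
width: 0.231
```

Call:
arm_command(
  deltas=[
    [0,0.001,0,0],
    [0,0.001,0,0],
    [0,0,0,0],
  ],
)

```text
time: 25.4
tool_pos: [0.5052, -0.1928, 0.0526]
tcp_rot: [-1.565, -0.15, 0.151]
wrist_force: [0.1, -0.1, -2.2]
width: 0.231
```

Call:
arm_command(
  deltas=[
    [0,0.001,0,0],
    [0,0.001,0,0],
    [0,0,0,0],
  ],
)

```text
time: 25.78
tool_pos: [0.5052, -0.1928, 0.0507]
tcp_rot: [-1.565, -0.15, 0.151]
wrist_force: [0.3, 0.1, -2.5]
width: 0.23
```

Call:
arm_command(
  deltas=[
    [0,0.001,0,0],
    [0,0.001,0,0],
    [0,0,0,0],
  ],
)

```text
time: 26.15
tool_pos: [0.5052, -0.1929, 0.0487]
tcp_rot: [-1.565, -0.15, 0.151]
wrist_force: [0.3, -0.6, -2.0]
width: 0.229
```

Call:
arm_command(
  deltas=[
    [0,0.001,0,0],
    [0,0,0,0],
  ],
)

```text
time: 26.4
tool_pos: [0.5052, -0.1929, 0.0477]
tcp_rot: [-1.565, -0.15, 0.151]
wrist_force: [0.2, 0.5, -1.5]
width: 0.229
```

Call:
arm_command(
  deltas=[
    [0,0.001,0,0],
    [0,0,0,0],
  ],
)

```text
time: 26.65
tool_pos: [0.5054, -0.1929, 0.0473]
tcp_rot: [-1.566, -0.151, 0.151]
wrist_force: [-1.4, 0.7, 3.6]
width: 0.229
```

Call:
arm_command(
  deltas=[
    [0,-0.0008,0,0],
    [0,0,0,0],
  ],
)

```text
time: 26.9
tool_pos: [0.5053, -0.1929, 0.0474]
tcp_rot: [-1.566, -0.151, 0.151]
wrist_force: [1.0, -0.0, -1.6]
width: 0.227
```

Call:
arm_command(
  deltas=[
    [0,0,0,0],
    [0,0,0,0],
    [0,0,0,0],
    [0,0,0,0],
  ],
  fingers=0.045,
)

```text
time: 27.4
tool_pos: [0.5055, -0.193, 0.0477]
tcp_rot: [-1.566, -0.151, 0.15]
wrist_force: [0.4, -0.1, -0.4]
width: 0.524
```

Call:
arm_command(
  deltas=[
    [0,-0.01,0,0],
    [0,-0.02,0,0],
    [0,-0.03,0,0],
    [0,-0.04,0,0],
    [0,-0.05,0,0],
    [0,-0.05,0,0],
    [0,-0.05,0,0],
    [0,-0.02,0,0],
    [0,0,0,0],
    [0,0,0,0],
  ],
)

```text
time: 28.65
tool_pos: [0.5043, -0.1924, 0.3152]
tcp_rot: [-1.564, -0.148, 0.153]
wrist_force: [-1.2, -0.3, 0.2]
width: 0.527
```

```bash
python3 -c "
from h import *
c=shot('p6')
save('p6c.png',cv2.resize(c['color'][90:290,150:450],None,fx=2.6,fy=2.6,interpolation=2))"
```

```text
p6 t 28.65 pos [ 0.5043 -0.1924  0.3152] yaw 0.1918 ydir [-0.0034  0.0015 -1.    ] q [-0.41 -0.03  1.78  0.    1.4  -0.6 ] F [-1.2 -0.3  0.2]
```

View pics/p6c.png

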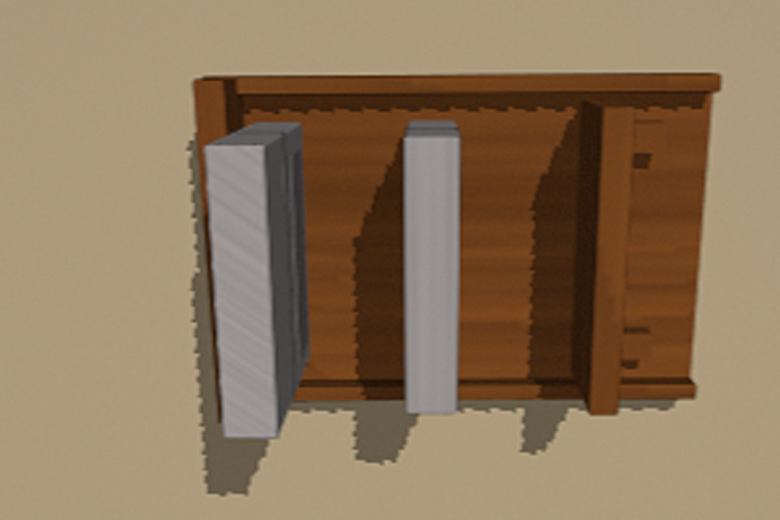

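Both cases stand upright: tall at px (245,290) and short at (432,270) in the crop, with the stop at (610,260). I'm closing the fingers, turning them across the slide and going behind the stop.

Call:
arm_command(
  deltas=[
    [0,0,0,0.1745],
    [0,0,0,0.1745],
    [0,0,0,0.1745],
    [0,0,0,0.1745],
    [0,0,0,0.1745],
    [0,0,0,0.1745],
    [0,0,0,0.1745],
    [0,0,0,0.1745],
    [0,0,0,0.1745],
    [0,0,0.028,0],
    [0,0,0.028,0],
    [0,0,0.028,0],
    [0,0,0.028,0],
    [0,0,0,0],
    [0,0,0,0],
  ],
  fingers=0.0,
  newtons=40,
)

```text
time: 30.58
tool_pos: [0.614, -0.1714, 0.3156]
tcp_rot: [-1.296, 1.07, -1.064]
wrist_force: [0.1, 0.7, -0.1]
width: -0.0
```

```bash
cat >> h.py <<'E'
def org():
    s=sensors.read_state(); y=.1915; ex=np.array([np.cos(y),np.sin(y)]); ey=np.array([-ex[1],ex[0]])
    d=s['tool_pos'][:2]-np.array([.428,-.2075]); print('org xy',(ex@d).round(4),(ey@d).round(4),'F org',(s['wrist_force'][:2]@ex).round(1),'w',s['width'])
E
python3 -c "
from h import *
c=shot('q1');org()"
```

```text
q1 t 30.57 pos [ 0.614  -0.1714  0.3156] yaw -1.3786 ydir [-3.7e-03  8.0e-04 -1.0e+00] q [-0.31  0.16  1.58 -0.    1.41  1.07] F [ 0.1  0.7 -0.1]
org xy 0.1894 -0.0002 F org -0.1 w 0.0014285667865706504
```

View pics/q1.png

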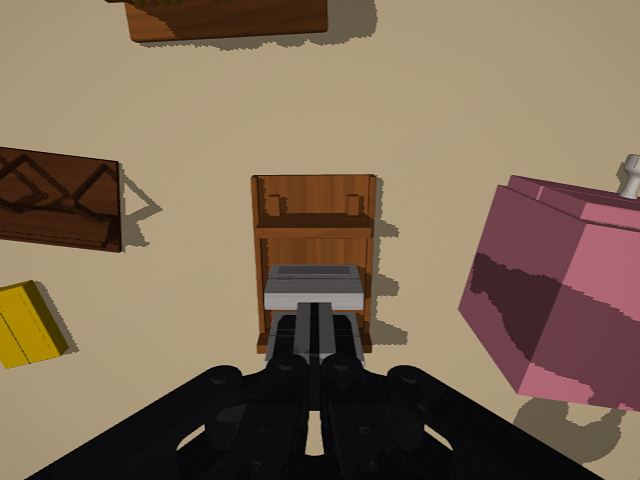

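Call:
arm_command(
  deltas=[
    [0,0.02,0,0],
    [0,0.04,0,0],
    [0,0.04,0,0],
    [0,0.04,0,0],
    [0,0.04,0,0],
    [0,0.04,0,0],
    [0,0.03,0,0],
    [0,0.015,0,0],
    [0,0.008,0,0],
    [0,0,0,0],
    [0,0,0,0],
  ],
)

```text
time: 32.0
tool_pos: [0.6164, -0.1719, 0.0461]
tcp_rot: [-1.293, 1.064, -1.068]
wrist_force: [0.6, -0.6, 0.5]
width: 0.003
```

```bash
python3 -c "
from h import *
c=shot('q2');org()
c=read_camera('scene'); save('q2s.png',cv2.resize(c['color'][130:310,170:370],None,fx=4,fy=3.3))"
```

```text
q2 t 32.0 pos [ 0.6164 -0.1719  0.0461] yaw -1.3787 ydir [ 2.5e-03 -8.0e-04 -1.0e+00] q [-0.31  0.37  1.84 -0.    0.93  1.07] F [ 0.6 -0.6  0.5]
org xy 0.1917 -0.0009 F org -0.0 w -0.000985680968665349
```

View pics/q2s.png

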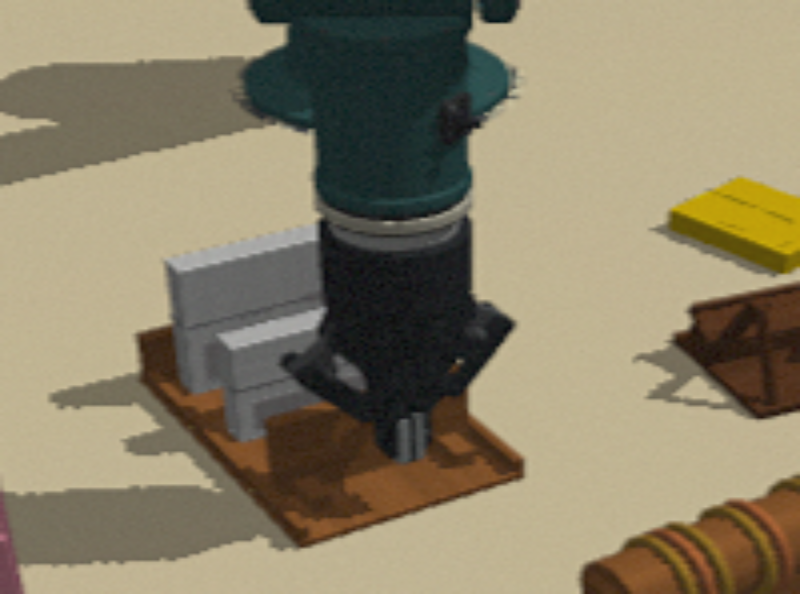

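Call:
arm_command(
  deltas=[
    [0,0.001,-0.006,0],
    [0,0,-0.006,0],
    [0,0,-0.006,0],
    [0,0,-0.004,0],
    [0,0,-0.004,0],
    [0,0,-0.004,0],
    [0,0,-0.004,0],
    [0,0,0,0],
  ],
)

```text
time: 33.1
tool_pos: [0.5814, -0.1781, 0.0436]
tcp_rot: [-1.294, 1.067, -1.066]
wrist_force: [-0.6, -0.7, 0.6]
width: -0.0
```

```bash
python3 -c "
from h import *
c=shot('q3');org()"
```

```text
q3 t 33.1 pos [ 0.5814 -0.1781  0.0436] yaw -1.3788 ydir [-5.e-04 -0.e+00 -1.e+00] q [-0.34  0.32  1.91 -0.    0.91  1.04] F [-0.6 -0.7  0.6]
org xy 0.1563 -0.0003 F org 0.5 w -0.0011999747544255304
```

View pics/q3.png

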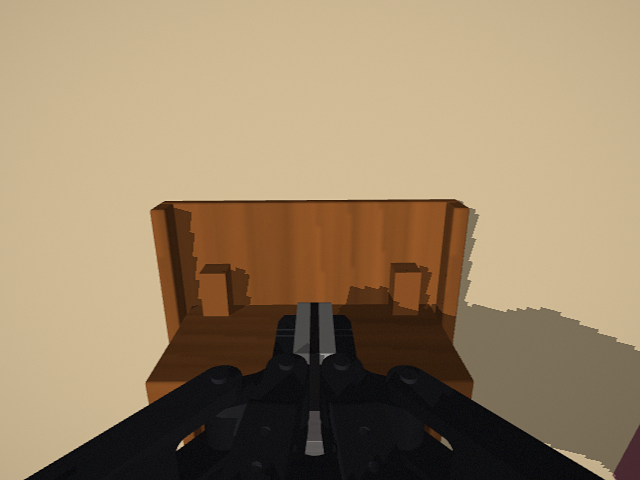

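Call:
arm_command(
  deltas=[
    [0,0,-0.004,0],
    [0,0,-0.004,0],
    [0,0,-0.004,0],
    [0,0,-0.004,0],
    [0,0,-0.004,0],
    [0,0,-0.004,0],
    [0,0,-0.004,0],
    [0,0,-0.004,0],
    [0,0,-0.004,0],
    [0,0,-0.004,0],
    [0,0,-0.004,0],
    [0,0,-0.004,0],
  ],
)

```text
time: 34.65
tool_pos: [0.5348, -0.1873, 0.0437]
tcp_rot: [-1.294, 1.066, -1.067]
wrist_force: [2.9, -0.9, -1.1]
width: 0.0
```

```bash
python3 -c "
from h import *
c=shot('q4');org()
c=read_camera('scene'); save('q4s.png',cv2.resize(c['color'][130:310,170:370],None,fx=4,fy=3.3))"
```

```text
q4 t 34.65 pos [ 0.5348 -0.1873  0.0437] yaw -1.3787 ydir [ 7.e-04 -1.e-04 -1.e+00] q [-0.38  0.25  2.    0.    0.89  1.  ] F [ 2.9 -0.9 -1.1]
org xy 0.1081 -0.0004 F org 1.4 w 0.00218062354555634
```

View pics/q4s.png

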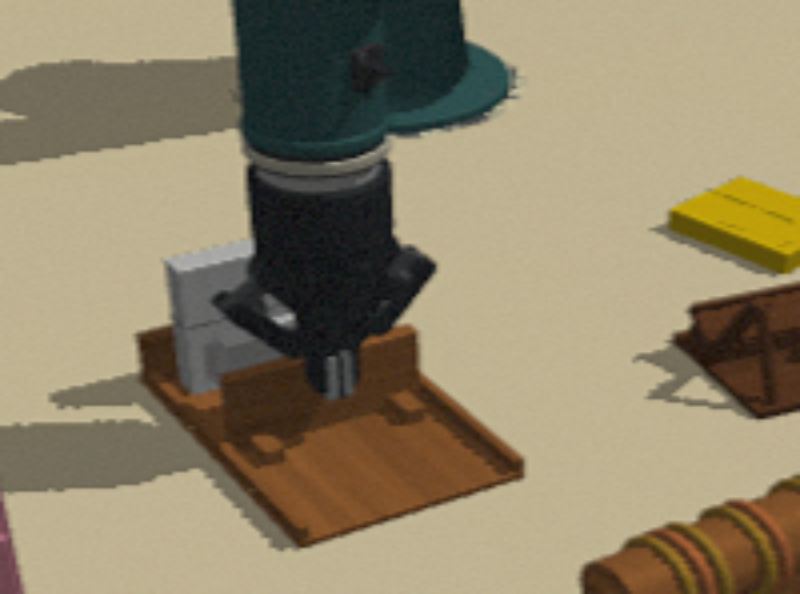

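View pics/q4.png

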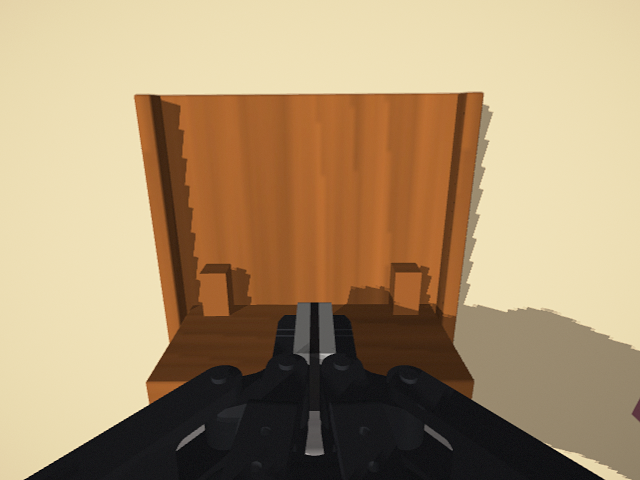

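```bash
python3 -c "
from h import *
c=read_camera('scene'); save('q4t.png',cv2.resize(c['color'][185:255,200:290],None,fx=8.5,fy=8.5,interpolation=2))"
```

```text
(no output)
```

View pics/q4t.png

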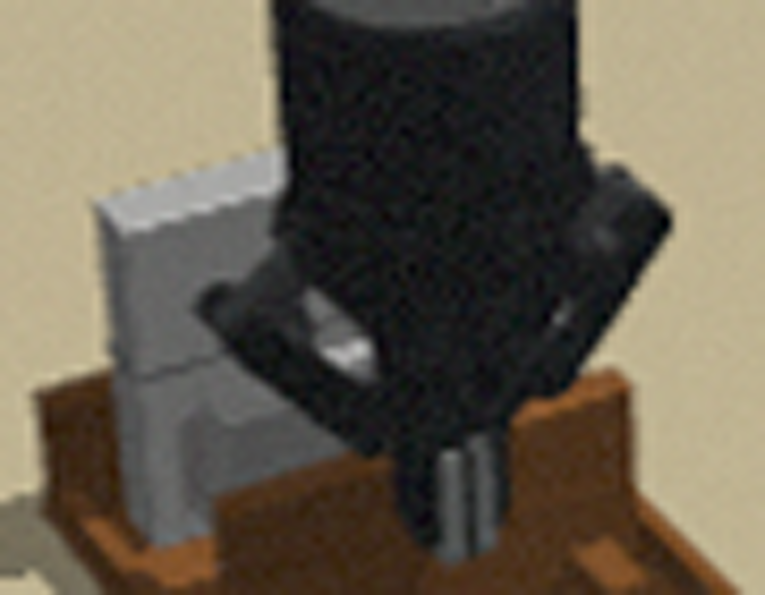

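The short case doesn't show above the stop board (expected near (250,400) in the crop), so it may have tipped. Backing off to look.

Call:
arm_command(
  deltas=[
    [0,0,0.02,0],
    [0,-0.03,0.01,0],
    [0,-0.05,0,0],
    [0,-0.06,0,0],
    [0,-0.06,0,0],
    [0,-0.05,0,0],
    [0,-0.02,0,0],
    [0,0,0,0],
  ],
)

```text
time: 35.8
tool_pos: [0.5644, -0.1815, 0.3144]
tcp_rot: [-1.293, 1.065, -1.068]
wrist_force: [-0.7, 0.1, -0.0]
width: 0.001
```

```bash
python3 -c "
from h import *
c=shot('r1');org()
save('r1c.png',cv2.resize(c['color'][150:420,200:440],None,fx=2.2,fy=2.2))
c=read_camera('scene'); save('r1s.png',cv2.resize(c['color'][185:300,190:310],None,fx=6.5,fy=5,interpolation=2))"
```

```text
r1 t 35.8 pos [ 0.5644 -0.1815  0.3144] yaw -1.3787 ydir [ 1.4e-03 -5.0e-04 -1.0e+00] q [-0.35  0.07  1.68  0.    1.39  1.03] F [-0.7  0.1 -0. ]
org xy 0.1381 0.0 F org -0.1 w -0.002989760941125768
```

View pics/r1c.png

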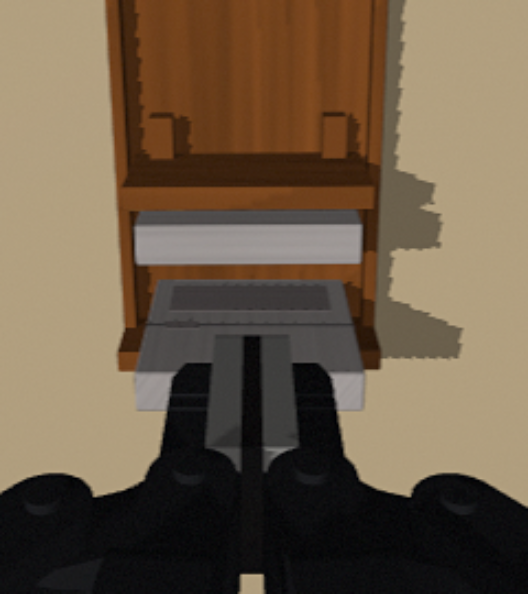

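View pics/r1s.png

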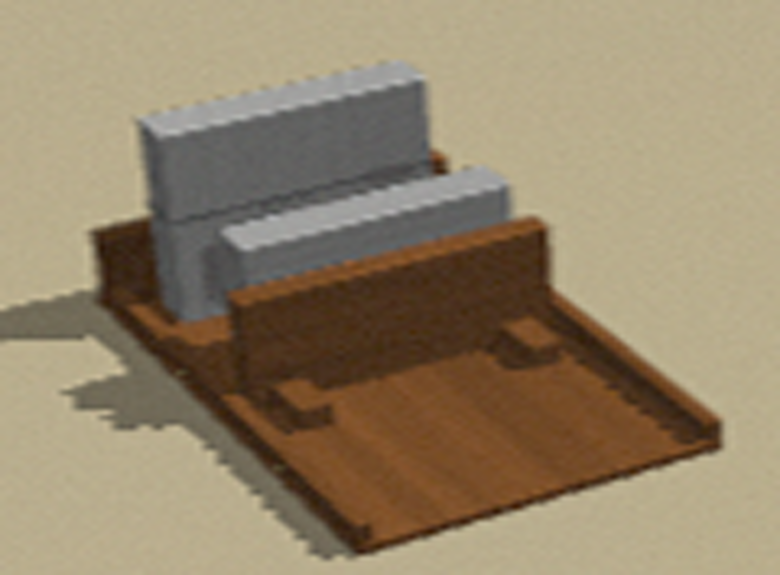

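False alarm: the short case is upright just ahead of the stop. It was hidden by the knuckle and blended in with the tall one. Resuming the push.

Call:
arm_command(
  deltas=[
    [0,0.03,0,0],
    [0,0.05,0,0],
    [0,0.05,0,0],
    [0,0.05,0,0],
    [0,0.04,0,0],
    [0,0.03,0,0],
    [0,0.015,0,0],
    [0,0.005,0,0],
    [0,0,0,0],
    [0,0,-0.006,0],
    [0,0,-0.006,0],
    [0,0,-0.006,0],
    [0,0,-0.004,0],
    [0,0,-0.004,0],
    [0,0,-0.004,0],
    [0,0,-0.003,0],
    [0,0,0,0],
  ],
)

```text
time: 38.02
tool_pos: [0.5318, -0.1878, 0.0436]
tcp_rot: [-1.294, 1.066, -1.067]
wrist_force: [1.2, 0.3, 0.4]
width: 0.004
```

```bash
python3 -c "
from h import *
s=sensors.read_state(); print(s['tool_pos'],s['time']);org()"
```

```text
[ 0.53184006 -0.1877805   0.04363239] 38.025
org xy 0.1057 -0.0004 F org 1.2 w 0.004077995830481827
```

Target is x' ≈ 0.064. I'll push 3 mm per row, then slower.

Call:
arm_command(
  deltas=[
    [0,0,-0.003,0],
    [0,0,-0.003,0],
    [0,0,-0.003,0],
    [0,0,-0.003,0],
    [0,0,-0.003,0],
    [0,0,-0.003,0],
    [0,0,-0.003,0],
    [0,0,-0.003,0],
    [0,0,-0.003,0],
    [0,0,-0.003,0],
    [0,0,-0.002,0],
  ],
)

```text
time: 39.4
tool_pos: [0.5003, -0.1941, 0.0437]
tcp_rot: [-1.294, 1.066, -1.067]
wrist_force: [3.3, -1.9, -1.2]
width: 0.001
```

```bash
python3 -c "
from h import *
s=sensors.read_state(); print(s['tool_pos'],s['time'],s['wrist_force']);org()
c=read_camera('scene'); save('q6s.png',cv2.resize(c['color'][185:300,190:310],None,fx=6.5,fy=5,interpolation=2))"
```

```text
[ 0.50028411 -0.19406111  0.04367154] 39.4 [ 3.34411773 -1.8832624  -1.2264932 ]
org xy 0.0735 -0.0006 F org 2.9 w 0.0005790115404218456
```

View pics/q6s.png

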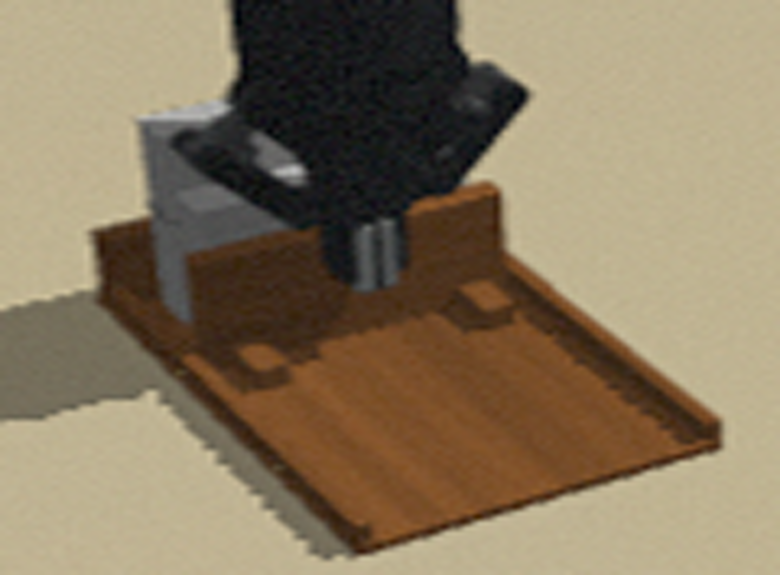

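Call:
arm_command(
  deltas=[
    [0,0,-0.0015,0],
    [0,0,-0.0015,0],
    [0,0,-0.0015,0],
    [0,0,-0.0015,0],
  ],
)

```text
time: 39.95
tool_pos: [0.4946, -0.1951, 0.0437]
tcp_rot: [-1.294, 1.066, -1.067]
wrist_force: [2.0, -1.4, -0.8]
width: -0.002
```

Call:
arm_command(
  deltas=[
    [0,0,-0.001,0],
    [0,0,-0.001,0],
    [0,0,0,0],
  ],
)

```text
time: 40.33
tool_pos: [0.4927, -0.1955, 0.0437]
tcp_rot: [-1.294, 1.066, -1.067]
wrist_force: [2.6, -1.6, -0.6]
width: -0.001
```

```bash
python3 -c "
from h import *
s=sensors.read_state(); print(s['tool_pos'],s['time'],s['wrist_force']);org()"
```

```text
[ 0.49269055 -0.1954555   0.04366786] 40.325 [ 2.63480835 -1.55172327 -0.59581494]
org xy 0.0658 -0.0005 F org 2.3 w -0.000663283387242902
```

Call:
arm_command(
  deltas=[
    [0,0,-0.001,0],
    [0,0,-0.001,0],
    [0,0,0,0],
  ],
)

```text
time: 40.7
tool_pos: [0.4906, -0.1959, 0.0437]
tcp_rot: [-1.294, 1.066, -1.067]
wrist_force: [3.6, -2.0, -0.9]
width: 0.0
```

Call:
arm_command(
  deltas=[
    [0,0,-0.001,0],
    [0,0,0,0],
  ],
)

```text
time: 40.95
tool_pos: [0.4896, -0.1961, 0.0437]
tcp_rot: [-1.294, 1.066, -1.067]
wrist_force: [4.2, -2.1, 0.7]
width: 0.002
```

Call:
arm_command(
  deltas=[
    [0,0,-0.001,0],
    [0,0,0,0],
  ],
)

```text
time: 41.2
tool_pos: [0.4893, -0.1961, 0.0437]
tcp_rot: [-1.293, 1.065, -1.068]
wrist_force: [6.6, -0.6, -1.2]
width: 0.0
```

Call:
arm_command(
  deltas=[
    [0,0,-0.001,0],
    [0,0,0,0],
  ],
)

```text
time: 41.45
tool_pos: [0.4893, -0.1962, 0.0437]
tcp_rot: [-1.291, 1.064, -1.069]
wrist_force: [9.3, 0.9, -4.4]
width: -0.001
```

Call:
arm_command(
  deltas=[
    [0,0,-0.001,0],
    [0,0,0,0],
    [0,0,0,0],
  ],
)

```text
time: 41.82
tool_pos: [0.4893, -0.1962, 0.0438]
tcp_rot: [-1.29, 1.063, -1.07]
wrist_force: [12.8, 1.0, -5.7]
width: 0.002
```

```bash
python3 -c "
from h import *
s=sensors.read_state(); print(s['tool_pos'],s['time'],s['wrist_force']);org()"
```

```text
[ 0.48927798 -0.19619639  0.04378798] 41.825 [12.83628998  0.98108649 -5.74175628]
org xy 0.0623 -0.0006 F org 12.8 w 0.0022734077219384
```

Stopped firmly with force rising, so it is snug. Backing off and checking.

Call:
arm_command(
  deltas=[
    [0,0,0.004,0],
    [0,0,0.02,0],
    [0,-0.02,0.02,0],
    [0,-0.05,0.02,0],
    [0,-0.06,0.01,0],
    [0,-0.06,0,0],
    [0,-0.05,0,0],
    [0,-0.02,0,0],
    [0,0,0,0],
    [0,0,0,0],
  ],
)

```text
time: 43.08
tool_pos: [0.5581, -0.1818, 0.3005]
tcp_rot: [-1.296, 1.071, -1.063]
wrist_force: [-0.5, 0.5, -0.5]
width: -0.001
```

```bash
python3 -c "
from h import *
c=shot('f1');org()
save('f1c.png',cv2.resize(c['color'][150:480,180:460],None,fx=2.1,fy=1.8))
c=read_camera('scene'); save('f1s.png',cv2.resize(c['color'][170:290,190:310],None,fx=6.5,fy=5,interpolation=2)); save('f1f.png',c['color'])"
```

```text
f1 t 43.08 pos [ 0.5581 -0.1818  0.3005] yaw -1.3786 ydir [-0.0047  0.0017 -1.    ] q [-0.36  0.07  1.71 -0.    1.37  1.02] F [-0.5  0.5 -0.5]
org xy 0.1324 0.0005 F org -0.0 w -0.0007774571771891412
```

View pics/f1c.png

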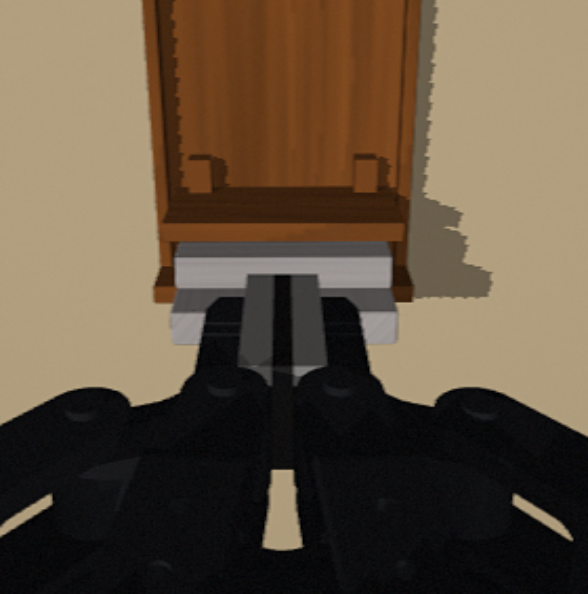

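View pics/f1s.png

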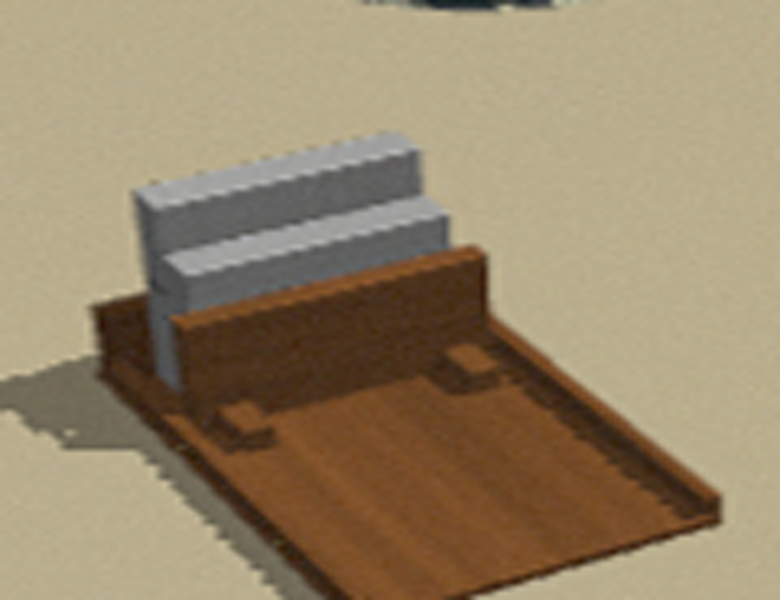

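View pics/f1f.png

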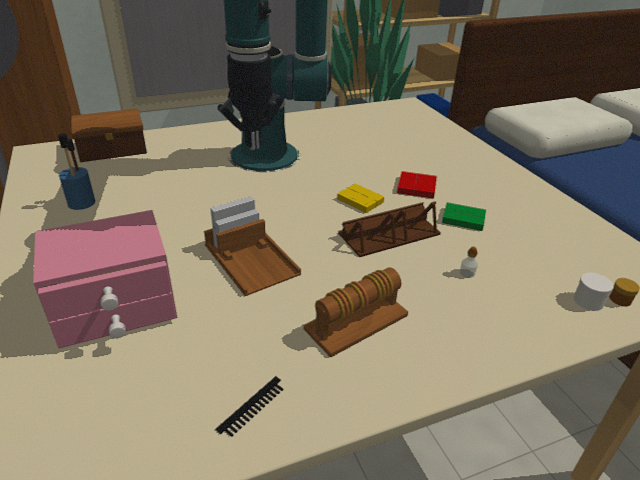

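```bash
python3 - <<'E'
from h import *
c=pickle.load(open('f1.pkl','rb'))
y=.1915; ex=np.array([np.cos(y),np.sin(y)]); ey=np.array([-ex[1],ex[0]])
for n,u,v,z in [('stop face',200,241,.066),('stop back',200,222,.066),('short back top',200,257,.086),('short front top',190,288,.086),('tall back top',185,311,.111),('tall front top',185,342,.111)]:
    p=onz(c,180+u/2.1,150+v/1.8,z)[:2]-np.array([.428,-.2075]); print(n,(ex@p).round(4),(ey@p).round(4))
save('f1d.png',cv2.resize(c['color'][270:350,250:390],None,fx=5,fy=5,interpolation=2))
E
```

```text
stop face 0.0388 0.0414
stop back 0.0508 0.0411
short back top 0.0384 0.0396
short front top 0.0191 0.045
tall back top 0.0192 0.0446
tall front top 0.0002 0.0453
```

View pics/f1d.png

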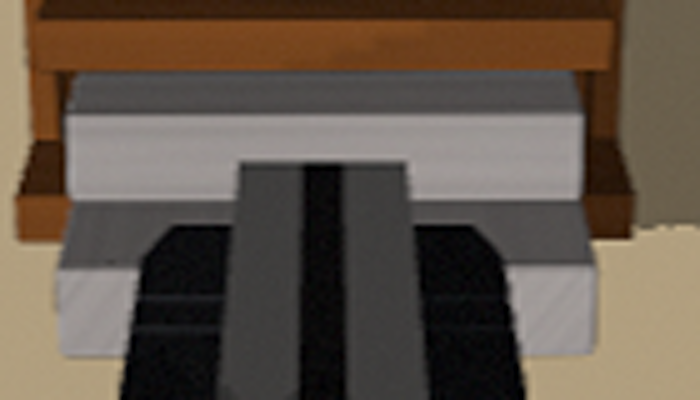

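The measurements are all contiguous: tall 0–19 mm, short 19–38 mm, stop face about 39 mm. Both cases are upright and there are no gaps. Handing in.

```bash
python3 -c "
from h import *
print(job.finish_job())"
```

```text
the job is handed in; nothing more can be done
None
```

I handed the job in at about 43 s, under the 69 s limit. Both aluminium cases stand upright in the organiser: the tall one against the fixed wall, the short one next to it, and the end stop pushed snug behind them.

- **How it was done:** I gripped each case by its faces and swung it upright about its lower front edge. I then lifted it out, lowered it until it touched the organiser floor, and released it, tall one first. I pushed the stop from behind with closed fingers until it stopped moving and the force reached about 13 N, then backed off.
- **Last checks:** Measured from the wall in the wrist view, the tall case spans 0–19 mm, the short case 19–38 mm, and the stop's face is at about 39 mm. The true total is 40 mm, so this agrees within the calibration and shows no gap. The gripper was clear of everything at about 0.30 m height with near-zero wrist force.
- **Bystanders:** The bangle roller, vial, drawer unit and coloured look-alikes look unmoved in the last scene picture. I checked this by eye and did not measure it.
- **Disagreements:** Partway through the push, the short case looked as if it had tipped in the scene view. I backed off to look, found it upright behind the gripper's knuckles, and resumed. The tall case touched the floor about 4 mm lower than predicted, which did no harm because I lowered it by contact force.

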